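Take down the bread signs and put them away

ROBOT

A 7-joint arm with a two-finger parallel gripper is mounted at the origin on the work surface. World frame = base frame: x ahead of the robot, y to its left, z up, the work surface at z = 0. Lengths are in m, angles in rad, forces in N, time in s.
With the tool pointing down it reaches from about 0.4 to 0.875 m from the base axis. Payload 19.3 kg.
Tool frame: the origin (TCP) lies midway between the tips of the shut fingers; the grasp point (between the pads) lies 19 mm behind it (bot.pinch_z is the distance from the TCP to the grasp point, in m); z points along the fingers, y is the line along which they close (so a half turn about z gives the same grasp; the last joint's range is limited). The gripper opens to 85 mm and grips with 20 to 120 N. Pads are 22 mm wide; open, the fingers measure 114 mm over their backs; the gripper's body (76 mm by 85 mm) begins 54 mm behind the grasp point. The pads swing forward as they close: fully open they stand 13 mm farther back than shut.
Start: joints at [1.156, 0.521, -0.036, 1.599, 0.021, 1.021, -0.113], TCP at [0.211, -0.588, 0.231] pointing down, gripper open.
Joint ranges: [-2.91, 2.91], [-0.3, 2.13], [-1.5, 1.42], [0.17, 2.43], [-1.26, 4.41], [0.16, 1.93], [-2.52, 2.52]. Speed limits (rad/s): [1.89, 1.89, 2.39, 2.39, 3.01, 3.01, 3.01].

INTERFACE

Orientations are given as [roll, pitch, yaw] about the fixed x, y, z axes, in that order (R = Rz(yaw) Ry(pitch) Rx(roll)).
In Python, from workcell import observe, viewer, bot gives the robot as it stands. The module is installed in compiled form; this text tells all that it offers.
- The arm moves only by the tool play_rows, never from a script. Its argument "motion" is a list of rows, each a list of 7 numbers: the shift along the tool's x, y, z in cm, then the turn, a rotation vector about the tool's x, y, z in rad, then the opening, from -1 (shut) to 1 (fully open), so that 0 is half open. A call has exactly 5 rows; each row is the pose to reach, as a shift and turn from the pose commanded when the call began, along the tool's axes at that moment; what a row does not reach only later rows make up. A row lasts 1/10 s, in which the tool goes at most 50 mm and 8.59 degrees, less where a joint would pass 70% of its speed; a pose out of reach is approached as far as the arm can. A call with a gripper value outside its range is refused whole. The fingers move at their own pace and stop on an object; "squeeze" is the grip in N (left out, the last holds). Time passes only in rows, so rows that repeat a pose let the fingers close, or fill a call up. It gives the time, the measured TCP pose, the force, the opening and the grip force at its end, in the units of the state.
- observe(): the state, without advancing time (a new reading comes with each control period).
- viewer.grab_frame(name): name is "side" or "top" or "wrist"; returns (picture, depth): 480x640x3 uint8, red, green, blue; 480x640 float32, m along the optical axis (not along the pixel's ray), 0 where there is no reading.
- viewer.camera_info(name): a dict with "fx", "fy", "cx", "cy" (pixels), "k1" (the pictures are not rectified: a ray, as slopes to the right and down, at radius r is drawn at 1 + k1 r^2 times it, then the intrinsics apply), "R" (3x3) and "t" (3): a world point X has camera coordinates R X + t. Camera axes: x right, y down, z forward; pixel columns grow to the right and rows downward; lengths in m; the calibration is good to about 2 mm. A picture is of the moment at which its call begins: read the wrist's pose just before it. camera_info takes no time and is no camera call; for the wrist camera it gives the pose at the moment of the call.
- bot.job_done(): hands the job in; it is judged then, once.
The state is a dict: "clock": time; "qpos": joint angles; "qd": joint speeds; "joint_efforts": joint torques, N m; "position": TCP position; "tool_rot": TCP orientation; "force": force on the tool from outside, world axes, zero at the start; "moment": the same for the moment, N m; "grip_width": finger opening in m; "finger_force": force on a finger pad.
Only numpy, scipy, OpenCV 4.12 (cv2) and the standard library are available. Lean on these libraries where they do the work, as an engineer would, in place of code of your own. Each camera call takes 0.05 s, during which the arm holds its last target. There are 200 camera calls.

TASK

Closing time at the bread counter: take every sign plaque off the slanted stand, sliding it up its keyhole until the stud's head can pass and then lifting it off, and lay them all in the open wooden case together with the loose plaque that already lies on the counter. When all are inside, lower the lid gently, without slamming it, until it is fully shut. Leave the other things on the counter where they are.

Things in the scene. Friction and masses are not known exactly. Their poses are not given: they have to be found in the camera images.
- plaque0_loaf (a point): Sign plaque hung on the stand (any stud; may be absent); centre of its wooden loaf (tin loaf, block 40 (x) x 32 (y) x 26 tall), 19 mm out from the plate's back. x: along the plate to its keyhole end, y: across, z: out of its face. Plate 90 (x) x 60 x 6, centre 18 mm along +x, 110 g. Through keyhole, along +x from here: wide end (20 mm square) centred at 33 mm, narrow part (8 wide) from 43 to 57.
- plaque1_loaf (a point): Sign plaque hung on the stand (any stud; may be absent); centre of its wooden loaf (round loaf, drum 38 across, 26 tall), 19 mm out from the plate's back. x: along the plate to its keyhole end, y: across, z: out of its face. Plate 90 (x) x 60 x 6, centre 18 mm along +x, 110 g. Through keyhole, along +x from here: wide end (20 mm square) centred at 33 mm, narrow part (8 wide) from 43 to 57.
- plaque2_loaf (a point): Sign plaque hung on the stand (any stud; may be absent); centre of its wooden loaf (stick loaf, bar 46 (x) x 22 (y) x 26 tall), 19 mm out from the plate's back. x: along the plate to its keyhole end, y: across, z: out of its face. Plate 90 (x) x 60 x 6, centre 18 mm along +x, 110 g. Through keyhole, along +x from here: wide end (20 mm square) centred at 33 mm, narrow part (8 wide) from 43 to 57.
- plaque3_loaf (a point): Sign plaque hung on the stand (any stud; may be absent); centre of its wooden loaf (bun, block 36 (x) x 28 (y) x 26 tall), 19 mm out from the plate's back. x: along the plate to its keyhole end, y: across, z: out of its face. Plate 90 (x) x 60 x 6, centre 18 mm along +x, 110 g. Through keyhole, along +x from here: wide end (20 mm square) centred at 33 mm, narrow part (8 wide) from 43 to 57.
- plaque4_loaf (a point): Sign plaque lying loose, loaf up, between stand and case; centre of its wooden loaf (roll, drum 30 across, 26 tall), 19 mm out from the plate's back. x: along the plate to its keyhole end, y: across, z: out of its face. Plate 90 (x) x 60 x 6, centre 18 mm along +x, 110 g. Through keyhole, along +x from here: wide end (20 mm square) centred at 33 mm, narrow part (8 wide) from 43 to 57.
- stand: Fixed wooden stand; origin under its centre on the counter. Its board, 200 mm up the slope, 315 wide, rises along the stand's +x at 25 degrees from level, from 14 to 99 mm height. Hung plaques lie flat on it, x up the slope, the stud at the narrow end of the keyhole (54 mm from the loaf's centre): slide 21 mm up the slope, then lift square off the board by over 20 mm.
- stud0 (a point): Stud 0 of 4 on the stand (left end), 78 mm apart: the point is where its 5 mm shank leaves the board; its head, 14 mm across and 3 thick, stands 8 to 11 mm off the board.
- stud1 (a point): Stud 1 of 4 on the stand (left of middle), 78 mm apart: the point is where its 5 mm shank leaves the board; its head, 14 mm across and 3 thick, stands 8 to 11 mm off the board.
- stud2 (a point): Stud 2 of 4 on the stand (right of middle), 78 mm apart: the point is where its 5 mm shank leaves the board; its head, 14 mm across and 3 thick, stands 8 to 11 mm off the board.
- stud3 (a point): Stud 3 of 4 on the stand (right end), 78 mm apart: the point is where its 5 mm shank leaves the board; its head, 14 mm across and 3 thick, stands 8 to 11 mm off the board.
- case_in (a point): Centre of the inner floor (6 mm above the counter) of the open-topped plywood sign case, fixed to the counter. Axes: x towards the hinge (the robot's left), z up. Inside 204 (x) x 234 (y) x 50 deep, walls 6 thick; up to six plaques lie in it side by side, each lengthwise along x, two in x by three in y.
- case_lid (a joint): Angle of the case's lid, rad: 0 shut, 1.57 upright, stop at 1.9. A stiff hinge: the lid stays where it is put and needs a torque of about 0.4 N m to start down from upright, 0.15 near shut.
- case_lid_hinge (a point): Middle of the lid's hinge line on the case's left rim, at the underside of the lid, 56 mm above the counter. The axes turn with the lid: its panel, 216 long from the hinge, 246 wide and 8 thick, extends along -x, and z is its outer face.
- case_lid_handle (a point): Outer end of the steel knob on the lid's outer face, 186 mm from the hinge, standing 35 mm off the face, mid-width.
- bread_b: Bystander, to be left alone: real loaf of bread, 200 x 110 x 85 mm, near the robot on the right; origin under its centre.
- honey_jar: Bystander, to be left alone: amber honey jar, 68 mm across and 85 tall, beyond the gap between stand and case; origin under its centre.
- drink_can: Bystander, to be left alone: drinks can, 66 mm across and 120 tall, on the robot's side of the stand; origin under its centre.
- mug: Bystander, to be left alone: white mug, 76 mm across and 85 tall, beyond the case; origin under its centre.
- brush: Bystander, to be left alone: flat brush, 200 mm long, lying near the robot; origin under it.
Things that resemble listed ones, but are neither listed nor needed, are in the scene too. Leave any blue look-alike of the part that bears plaque2_loaf alone.

How it is judged:
By the outcome, as a careful person would: the job done as asked, in the order asked, and still so for the second after the job is handed in, with the robot touching nothing.
Of plaque0, plaque1, plaque2, plaque3 only 3 to 4 are there at a start; the rules pass over those that are not, and their reading is None.
At some moment in a run one of plaque4 may be knocked a few centimetres aside while the robot is not near it.
Once in a run the grip may slacken for a moment while it holds something.
It also fails if it takes over 200 s, if anything falls off the work surface, if the arm or the gripper's body presses on something with over 40 N, if the wrist force passes 120 N, or if a joint passes its speed limit or range.

## Working session

There is one attempt and no reset: what is moved stays moved. The work goes in short steps, Python scripts to look and compute and a tool call to move; the robot and the scene stay as the last step left them, time stands still between calls to the robot, and variables do not carry over. Pictures are saved under pics/ and viewed, at most 14 in all, crops included, and the job is handed in when it is done.

Besides the shell and the picture viewer there is one more tool, called after "Request:" by a JSON object that holds its "method" and its "body". play_rows: Moves the arm, as the interface text tells. Its arguments: {"type":"object","properties":{"motion":{"type":"array"},"squeeze":{"type":"number"}},"required":["motion"]}

```bash
ls; mkdir -p pics
cat > h.py <<'E'
import numpy as np, cv2
from scipy.spatial.transform import Rotation as Rot
from workcell import observe, viewer, bot
def grab(name, fn=None):
    ci=viewer.camera_info(name); im,d=viewer.grab_frame(name)
    if fn: cv2.imwrite('pics/'+fn, im[:,:,::-1])
    return im,d,ci
def cloud(d,ci):
    v,u=np.mgrid[0:480,0:640].astype(float)
    K=np.array([[ci['fx'],0,ci['cx']],[0,ci['fy'],ci['cy']],[0,0,1]])
    x=(u-ci['cx'])/ci['fx'];y=(v-ci['cy'])/ci['fy'];xx,yy=x.copy(),y.copy()
    for _ in range(8):
        s=1+ci['k1']*(xx**2+yy**2); xx,yy=x/s,y/s
    P=np.stack([xx*d,yy*d,d],-1)
    W=(P-np.array(ci['t']))@np.array(ci['R'])
    W[d<=0]=np.nan
    return W
def pose():
    s=observe(); return np.array(s['position']),Rot.from_euler('xyz',s['tool_rot'])
def delta(p,rpy):
    """shift(cm, tool axes) and rotvec to reach p, rpy"""
    p0,R0=pose(); R1=rpy if isinstance(rpy,Rot) else Rot.from_euler('xyz',rpy)
    return np.round(R0.inv().apply(np.array(p)-p0)*100,2), np.round((R0.inv()*R1).as_rotvec(),3)
E
python3 - <<'E'
from h import *
s=observe();print(s)
for n in('top','side'):
    im,d,ci=grab(n,n+'0.png'); np.savez(n+'0.npz',im=im,W=cloud(d,ci)); print(n,ci)
E
```

```text
pics
{'clock': 0.0, 'qpos': array([ 1.15584157,  0.52205993, -0.0363045 ,  1.59996691,  0.02120143,
        1.02108819, -0.1128467 ]), 'qd': array([ 0.00027125, -0.00057871, -0.00166131, -0.00146367,  0.00050394,
        0.00062926,  0.0006866 ]), 'joint_efforts': array([-9.26288594e-04, -9.27100253e+01,  1.97989918e+00, -3.69930553e+01,
        1.80180359e-02,  8.09068879e-03,  2.22824161e-05]), 'position': array([ 0.21107507, -0.58794118,  0.23071209]), 'tool_rot': array([-3.14045898e+00,  9.23887044e-05,  3.44678281e-01]), 'force': array([-0.47392632, -0.48524046,  0.06433194]), 'moment': array([ 0.00778146, -0.0129788 , -0.03243731]), 'finger_force': 0.0, 'grip_width': 0.08557697544119999}
top {'fx': 584.589808417923, 'fy': 584.589808417923, 'cx': 315.14752068353766, 'cy': 244.9774142813831, 'k1': 0.03484653619129929, 'R': array([[-0.00712049, -0.99997348,  0.0015317 ],
       [-0.99556605,  0.00694542, -0.09380836],
       [ 0.09379523, -0.00219287, -0.99558909]]), 't': array([-0.0818686 ,  0.48587533,  1.639817  ])}
side {'fx': 577.1699037274486, 'fy': 577.1699037274486, 'cx': 322.61551076702966, 'cy': 244.08260502187764, 'k1': 0.009104686841658622, 'R': array([[-0.83263724, -0.55370302,  0.01132203],
       [-0.41837155,  0.61547284, -0.66795092],
       [ 0.36287804, -0.56089763, -0.74411919]]), 't': array([0.33827481, 0.32938044, 1.15635238])}
```

View pics/top0.png

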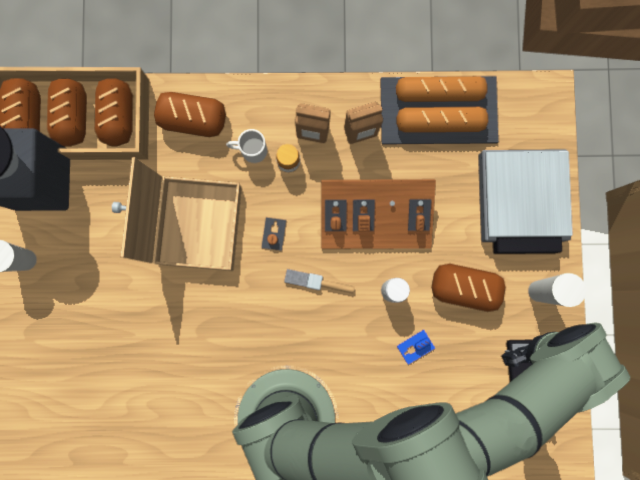

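View pics/side0.png

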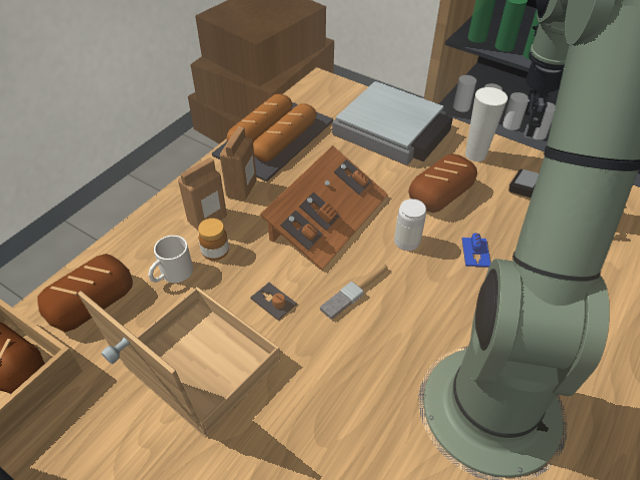

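The top view shows hung plaques at (336,216), (364,216) and (420,216), a bare stud at (392,204), the loose plaque at (273,234) and the case centred near (200,224), with its lid leaning left and the knob at (117,208). The blue look-alike is at (416,347).

Run:
```python
from h import *
z=np.load('top0.npz');W=z['W'];im=z['im']
for u,v in [(336,216),(336,222),(364,222),(420,220),(392,204),(273,238),(273,226),(200,230),(117,208),(322,182),(433,182),(322,248),(433,248),(143,200),(240,184),(235,268),(165,180),(160,262),(130,170),(250,145),(288,155),(397,290)]:
    print(u,v,np.round(np.nanmedian(W[v-1:v+2,u-1:u+2].reshape(-1,3),0),3))
# fit stand plane
P=W[182:248,325:430].reshape(-1,3);c=im[182:248,325:430].reshape(-1,3).astype(int)
m=(c[:,0]-c[:,2]>40)&np.isfinite(P[:,0])
P=P[m]
for _ in range(8):
    A=np.c_[P[:,:2],np.ones(len(P))];co=np.linalg.lstsq(A,P[:,2],rcond=None)[0];r=np.abs(A@co-P[:,2]);P=P[r<max(.002,np.median(r)*2)]
print(co,np.degrees(np.arctan(np.hypot(*co[:2]))),np.degrees(np.arctan2(co[1],co[0])),len(P))
big=cv2.resize(im[150:280,220:440,::-1],None,fx=3.6,fy=3.6,interpolation=cv2.INTER_CUBIC);cv2.imwrite('pics/crop1.png',big)
```

```text
336 216 [ 0.561 -0.144  0.071]
336 222 [ 0.543 -0.143  0.079]
364 222 [ 0.542 -0.22   0.079]
420 220 [ 0.547 -0.375  0.08 ]
392 204 [ 0.591 -0.298  0.077]
273 238 [0.505 0.034 0.034]
273 226 [ 0.545  0.036 -0.001]
200 230 [0.533 0.245 0.007]
117 208 [0.558 0.401 0.252]
322 182 [ 0.652 -0.105  0.095]
433 182 [ 0.65  -0.41   0.096]
322 248 [ 0.477 -0.105  0.006]
433 248 [ 0.476 -0.424  0.001]
143 200 [0.589 0.359 0.18 ]
240 184 [0.661 0.128 0.031]
235 268 [0.423 0.145 0.001]
165 180 [0.671 0.339 0.043]
160 262 [0.441 0.354 0.011]
130 170 [0.708 0.449 0.006]
250 145 [0.783 0.102 0.004]
288 155 [ 0.731 -0.012  0.085]
397 290 [ 0.355 -0.302  0.117]
[ 0.46230518  0.00216891 -0.20471522] 24.811585406324532 0.26880129955391613 2341
```

View pics/crop1.png

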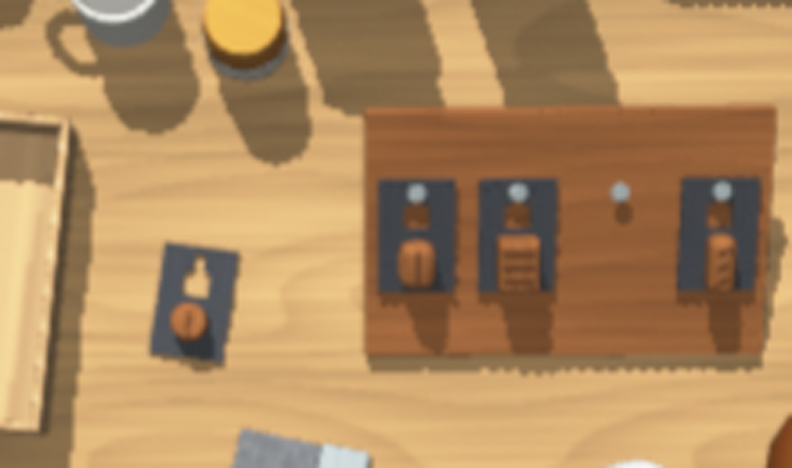

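```bash
cat >> h.py <<'E'
SL=Rot.from_euler('xyz',[np.pi,0,0]); SL=Rot.from_euler('y',-np.radians(25))*SL
E
python3 - <<'E'
from h import *
print(delta([.485,-.375,.175],SL))
E
```

```text
(array([ 32.97, -10.78,   5.59]), array([-0.076,  0.432,  0.339]))
```

Request:
{"method": "play_rows", "body": {"motion": [[5, -1.5, 0, 0, 0.07, 0.06, 0.3], [10, -3, 0, -0.02, 0.15, 0.12, 0.3], [15, -5, 1, -0.03, 0.23, 0.18, 0.3], [20, -7, 2, -0.05, 0.32, 0.25, 0.3], [24, -8, 3, -0.06, 0.4, 0.32, 0.3]], "squeeze": 40}}

```text
clock: 0.6
position: [0.4058, -0.4341, 0.2028]
tool_rot: [-3.136, -0.405, 0.015]
force: [2.7, 0.7, 0.4]
grip_width: 0.0554
finger_force: 0.0
```

Run:
```python
from h import *
print(pose()[0],delta([.485,-.375,.175],SL),observe()['grip_width'])
```

```text
[ 0.40581402 -0.43409243  0.20275302] (array([ 6.26, -5.75,  5.74]), array([-0.012,  0.031,  0.014])) 0.05535905296607586
```

Request:
{"method": "play_rows", "body": {"motion": [[2.5, -2.5, 2, 0, 0.01, 0.01, 0.3], [5, -5, 4, -0.01, 0.03, 0.01, 0.3], [6.3, -5.8, 5.7, -0.01, 0.03, 0.01, 0.3], [6.3, -5.8, 5.7, -0.01, 0.03, 0.01, 0.3], [6.3, -5.8, 5.7, -0.01, 0.03, 0.01, 0.3]]}}

```text
clock: 1.1
position: [0.484, -0.3753, 0.1749]
tool_rot: [-3.141, -0.432, 0.008]
force: [-0.2, -0.1, 0.7]
grip_width: 0.0554
finger_force: 0.0
```

Run:
```python
from h import *
print(pose()[0],observe()['tool_rot'])
im,d,ci=grab('wrist','w1.png');np.savez('w1.npz',W=cloud(d,ci),im=im)
```

```text
[ 0.48400501 -0.37532849  0.17488157] [-3.14092829 -0.43191976  0.0084964 ]
```

View pics/w1.png

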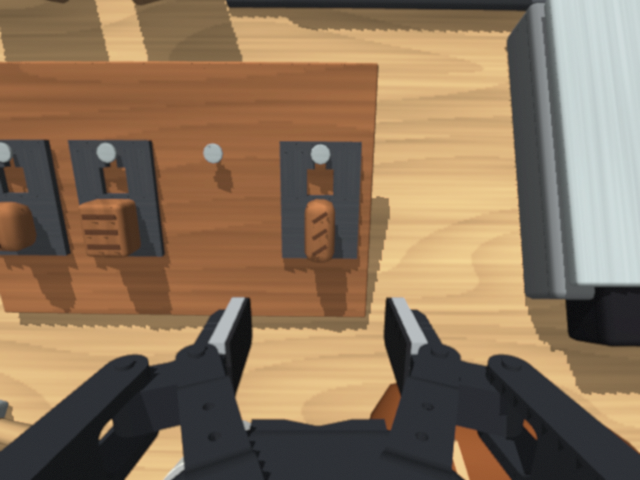

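The wrist view shows the stick-loaf plaque with its loaf at (319,230) and stud at (320,154). The bare stud is at (212,154), the tin-loaf plaque's stud at (106,153), and the next plaque (loaf at (15,227)) is partly out of frame at left.

```bash
cat > brd.py <<'E'
from h import *
z=np.load('w1.npz');W=z['W'];im=z['im'].astype(int)
sat=(im[...,0]-im[...,2]>40)
P=W[80:300,10:360][sat[80:300,10:360]];P=P[np.isfinite(P[:,0])]
for _ in range(10):
    A=np.c_[P[:,:2],np.ones(len(P))];co=np.linalg.lstsq(A,P[:,2],rcond=None)[0];r=np.abs(A@co-P[:,2]);P=P[r<max(.0015,np.median(r)*2)]
print('plane',co,np.degrees(np.arctan(co[0])),len(P))
n=np.array([-co[0],-co[1],1]);n/=np.linalg.norm(n)
H=(W-np.array([0,0,co[2]]))@n
grey=(abs(im[...,0]-im[...,2])<40)&(im[...,0]>110)&(H>.005)&(H<.02)
nl,lab,st,cen=cv2.connectedComponentsWithStats(grey.astype(np.uint8))
for i in range(1,nl):
    if st[i,4]>80 and cen[i][1]<300:
        p=np.nanmedian(W[lab==i],0);h=np.nanmedian(H[lab==i]);print('stud',cen[i],p-n*h,h)
loaf=(H>.024)&(H<.04);loaf[:130]=0;loaf[280:]=0
nl,lab,st,cen=cv2.connectedComponentsWithStats(loaf.astype(np.uint8))
for i in range(1,nl):
    if st[i,4]>100 and cen[i][0]<360:
        q=W[lab==i];print('loaf',st[i],np.nanpercentile(q,2,0),np.nanpercentile(q,98,0),np.nanmedian(H[lab==i]), np.nanmean(q,0))
print('TCP height',(pose()[0]-np.array([0,0,co[2]]))@n)
E
python3 brd.py
```

```text
plane [ 4.62076105e-01 -1.19927679e-04 -2.03962765e-01] 24.800530472059044 47101
stud [  4.20114943 152.        ] [ 0.59661942 -0.14413357  0.07179436] 0.010819229508138194
stud [105.8615917  151.88927336] [ 0.59684872 -0.22000019  0.07179839] 0.010890053698119713
stud [212.44520548 152.92123288] [ 0.59658453 -0.29783304  0.07184246] 0.010995251830633011
stud [319.910299   153.61129568] [ 0.59668722 -0.37555087  0.07160903] 0.01087268310864354
stud [603.80307692 207.25630769] [ 0.5634796  -0.58951709  0.05652027] 0.012450157980563623
stud [558.14855876 262.88691796] [ 0.52275698 -0.56358124  0.03786128] 0.012382759009531803
loaf [  78  202   55   55 2516] [ 0.5183291  -0.23576174  0.06865711] [ 0.55389164 -0.20601508  0.08528999] 0.031579712421649545 [ 0.53600907 -0.22232912  0.07798127]
loaf [ 305  202   30   61 1671] [ 0.51642153 -0.38569746  0.0664939 ] [ 0.55490302 -0.36522318  0.08464194] 0.030651928348414303 [ 0.53559045 -0.37554834  0.07683086]
loaf [  0 205  25  46 918] [ 0.52202698 -0.15553273  0.06643916] [ 0.55167596 -0.1430107   0.08168229] 0.029176431479229457 [ 0.53566137 -0.15060765  0.07520734]
TCP height 0.14127802364627548
```

Request:
{"method": "play_rows", "body": {"motion": [[0.5, 0, 4, 0, 0, -0.008, 0.0], [0.5, 0, 8, 0, 0, -0.008, 0.0], [0.5, 0, 11, 0, 0, -0.008, 0.0], [0.5, 0, 13, 0, 0, -0.008, 0.0], [0.5, 0, 13.1, 0, 0, -0.008, 0.0]], "squeeze": 60}}

```text
clock: 1.65
position: [0.5428, -0.375, 0.0563]
tool_rot: [3.14, -0.431, 0.015]
force: [-0.1, 0.7, 0.1]
grip_width: 0.0426
finger_force: 0.0
```

Request:
{"method": "play_rows", "body": {"motion": [[0, 0, 0, 0, 0, 0, -1], [0, 0, 0, 0, 0, 0, -1], [0, 0, 0, 0, 0, 0, -1], [0, 0, 0, 0, 0, 0, -1], [0, 0, 0, 0, 0, 0, -1]]}}

```text
clock: 2.15
position: [0.5434, -0.3759, 0.0598]
tool_rot: [3.136, -0.434, 0.017]
force: [-5.9, 0.5, 9.9]
grip_width: 0.0208
finger_force: 60.4
```

Run:
```python
from h import *
print(delta([.5435,-.3755,.0581],SL))
```

```text
(array([-0.06, -0.04,  0.16]), array([-0.002,  0.003,  0.015]))
```

Request:
{"method": "play_rows", "body": {"motion": [[0, 0, -0.2, 0, 0, 0, -1], [0.7, 0, -0.2, 0, 0, 0, -1], [1.4, 0, -0.2, 0, 0, 0, -1], [2.1, 0, -0.2, 0, 0, 0, -1], [2.1, 0, -0.2, 0, 0, 0, -1]]}}

```text
clock: 2.65
position: [0.5634, -0.3742, 0.0697]
tool_rot: [3.137, -0.434, 0.019]
force: [0.7, 1.1, -1.1]
grip_width: 0.0206
finger_force: 58.7
```

Run:
```python
from h import *
s=observe();print(pose()[0],s['force'],s['finger_force'])
im,d,ci=grab('wrist','w2.png');cv2.imwrite('pics/w2c.png',im[60:480,160:480,::-1])
```

```text
[ 0.56344151 -0.37421315  0.06972054] [ 0.70543516  1.09341819 -1.0742134 ] 58.67564141750336
```

View pics/w2c.png

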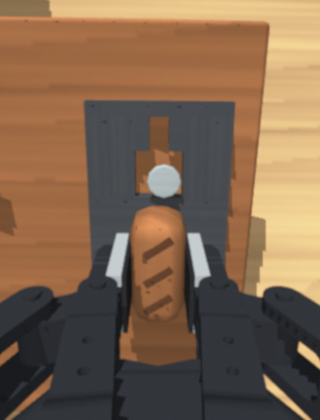

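The crop shows the stick plaque slid up, with the stud head at (163,181) over the lower part of the wide keyhole end. I'll measure whether it is centred.

Run:
```python
from h import *
im,d,ci=grab('wrist');W=cloud(d,ci);p,R=pose()
L=R.inv().apply((W-p).reshape(-1,3)).reshape(W.shape)*1000
im=im.astype(int)
for v in range(160,262,4): print(v,np.round(L[v,323]),im[v,323],np.round(L[v,300]),im[v,300])
```

```text
160 [63.  2. 11.] [135 101  81] [63. -8. 12.] [123  96  82]
164 [62.  2.  5.] [74 77 81] [62. -8.  6.] [75 79 82]
168 [61.  2.  5.] [73 77 80] [61. -8.  5.] [75 78 81]
172 [59.  2.  5.] [73 76 81] [59. -8.  6.] [73 77 81]
176 [57.  2.  6.] [92 78 74] [58. -8.  5.] [73 75 80]
180 [55.  2. 13.] [127  85  56] [56. -8.  6.] [74 77 80]
184 [53.  2. 12.] [121  80  50] [54. -8.  5.] [75 77 81]
188 [52.  2. 12.] [118  79  51] [53. -8.  5.] [74 76 81]
192 [50.  2. 12.] [119  80  51] [51. -8.  4.] [72 77 81]
196 [48.  2. 13.] [120  80  51] [49. -8.  6.] [72 76 81]
200 [47.  2. 12.] [117  79  51] [48. -8.  5.] [72 76 81]
204 [45.  2. 12.] [117  77  49] [46. -8.  6.] [72 76 80]
208 [43.  2. 12.] [123  81  52] [45. -8.  6.] [71 76 81]
212 [42.  2. 11.] [169 112  72] [42. -8. 11.] [119  80  54]
216 [40.  2. 13.] [166 110  70] [40. -8. 12.] [122  81  52]
220 [38.  2. 12.] [167 111  73] [38. -8. 12.] [122  82  51]
224 [39.  2.  0.] [200 212 212] [36. -8. 12.] [121  81  51]
228 [37.  2.  1.] [178 189 188] [35. -8. 11.] [120  80  51]
232 [36.  2. -0.] [177 187 187] [33. -8. 11.] [121  80  51]
236 [34.  2.  1.] [179 189 189] [31. -8. 13.] [124  82  52]
240 [33.  2. -0.] [175 186 186] [29. -8. 12.] [135  89  57]
244 [31.  2.  1.] [176 188 186] [27. -8. 12.] [157 104  67]
248 [29.  2.  1.] [175 187 186] [25. -8. 12.] [156 103  67]
252 [27.  2.  1.] [169 179 179] [24. -8. 11.] [119  85  65]
256 [23.  2.  7.] [78 82 82] [23. -8.  7.] [77 81 85]
260 [22.  2.  5.] [54 55 59] [22. -8.  5.] [72 75 79]
```

Head spans 26.5–39.5 in a hole of 23.5–43.5: centred. Lifting, and locating the case.

Request:
{"method": "play_rows", "body": {"motion": [[0, 0, -1, 0, 0, 0, -1], [0, 0, -2.5, 0, 0, 0, -1], [0, 0, -5, 0, 0, 0, -1], [0, 0, -9, 0, 0, 0, -1], [0, 0, -12, 0, 0, 0, -1]]}}

```text
clock: 3.25
position: [0.5102, -0.3755, 0.1807]
tool_rot: [3.137, -0.433, 0.016]
force: [-0.0, 0.1, -1.0]
grip_width: 0.0211
finger_force: 58.7
```

Run:
```python
from h import *
print(observe()['grip_width'],observe()['finger_force'])
z=np.load('top0.npz');W=z['W']
# case walls: points with z in rim band, region
m=(W[...,2]>.042)&(W[...,2]<.062)&(W[...,0]>.38)&(W[...,0]<.72)&(W[...,1]>.08)&(W[...,1]<.42)
q=W[m][:,:2].astype(np.float32);print(len(q),q.min(0),q.max(0),cv2.minAreaRect(q))
f=(W[...,2]>-.0)&(W[...,2]<.012)&(W[...,0]>.44)&(W[...,0]<.66)&(W[...,1]>.14)&(W[...,1]<.33)
# lid points
l=(W[...,2]>.075)&(W[...,0]>.38)&(W[...,0]<.72)&(W[...,1]>.28)&(W[...,1]<.5)
ql=W[l];print(len(ql),ql.min(0),ql.max(0))
v,u=np.where(l);
A=np.c_[ql[:,[0,2]],np.ones(len(ql))]
k=np.ones(len(ql),bool)
for _ in range(8):
    co=np.linalg.lstsq(A[k],ql[k,1],rcond=None)[0];r=np.abs(A@co-ql[:,1]);k=r<max(.003,2*np.median(r))
print('lid y=',co,k.sum(), 'y at z=.056,x=.55',co@[.55,.056,1]); print('knob',ql[(~k)&(ql[:,2]>.15)&(ql[:,1]-A@co>.02)].mean(0))
import cv2
im,d,ci=grab('side');Ws=cloud(d,ci)
m=(Ws[...,2]>.05)&(Ws[...,2]<.062)&(Ws[...,0]>.38)&(Ws[...,0]<.72)&(Ws[...,1]>.08)&(Ws[...,1]<.36)
q=Ws[m][:,:2].astype(np.float32);print(len(q),q.min(0),q.max(0),cv2.minAreaRect(q))
```

```text
0.021056812963016407 58.71975839138031
943 [0.4168744 0.1270481] [0.68033576 0.36915994] ((0.5474175214767456, 0.24770022928714752), (0.2226371318101883, 0.24896125495433807), 84.86536407470703)
3002 [0.43440338 0.34395516 0.07502351] [0.68068404 0.41483721 0.28150644]
lid y= [-0.09379952  0.05036543  0.40442074] 2686 y at z=.056,x=.55 0.3556514720414008
knob [0.56147742 0.40100708 0.24910077]
1004 [0.4147743 0.1270702] [0.67447203 0.35922188] ((0.5467380285263062, 0.24887949228286743), (0.22461055219173431, 0.24941523373126984), 84.71855926513672)
```

```bash
cat >> h.py <<'E'
from scipy.spatial.transform import Slerp
CS=Rot.from_euler('xyz',[np.pi,0,1.478])
c0=np.array([.547,.248]);ex=np.array([.0924,.9957]);ey=np.array([-.9957,.0924])
def slot(a,b): return c0+ex*a/1000+ey*b/1000
def chain(wps,R0=None,p0=None,v=.045,w=.14):
    """wps: list of (p,Rot). prints final row of each 5-row call, calls interpolated linearly"""
    if p0 is None: p0,R0=pose()
    for p,R in wps:
        p=np.array(p);D=np.linalg.norm(p-p0);A=(R0.inv()*R).magnitude()
        n=int(np.ceil(max(D/v,A/w)/5)) or 1; S=Slerp([0,1],Rot.concatenate([R0,R]))
        a,Ra=p0,R0
        for k in range(1,n+1):
            b=p0+(p-p0)*k/n;Rb=S(k/n)
            print(np.round(Ra.inv().apply(b-a)*100,1),np.round((Ra.inv()*Rb).as_rotvec(),3)); a,Ra=b,Rb
        print('--');p0,R0=p,R
E
python3 - <<'E'
from h import *
b=slot(32,-55);print(b)
chain([([.53,-.2,.22],Rot.from_euler('xyz',[np.pi,-.25,.45])),([*b,.2],CS),([*b,.05],CS)])
E
```

```text
[0.6047203 0.2747804]
[  3.6 -17.7  -2.4] [ 0.154 -0.181 -0.41 ]
--
[  8.7 -13.2   2.9] [ 0.043 -0.076 -0.341]
[12.8 -9.4  2.6] [ 0.043 -0.076 -0.341]
[15.3 -4.4  1.8] [ 0.043 -0.076 -0.341]
--
[ 0. -0. 15.] [0. 0. 0.]
--
```

Request:
{"method": "play_rows", "body": {"motion": [[0.7, -3.5, -0.5, 0.03, -0.04, -0.08, -1], [1.4, -7.1, -1, 0.06, -0.07, -0.16, -1], [2.2, -10.6, -1.4, 0.09, -0.11, -0.25, -1], [2.9, -14.2, -1.9, 0.12, -0.15, -0.33, -1], [3.6, -17.7, -2.4, 0.154, -0.181, -0.41, -1]]}}

```text
clock: 3.8
position: [0.531, -0.1965, 0.2156]
tool_rot: [-3.137, -0.248, 0.455]
force: [0.7, -0.2, -1.6]
grip_width: 0.021
finger_force: 58.8
```

Request:
{"method": "play_rows", "body": {"motion": [[1.7, -2.6, 0.6, 0.01, -0.015, -0.07, -1], [3.5, -5.3, 1.2, 0.02, -0.03, -0.14, -1], [5.2, -7.9, 1.7, 0.03, -0.045, -0.2, -1], [7, -10.6, 2.3, 0.035, -0.06, -0.27, -1], [8.7, -13.2, 2.9, 0.043, -0.076, -0.341, -1]]}}

```text
clock: 4.3
position: [0.5556, -0.0381, 0.2092]
tool_rot: [3.116, -0.169, 0.802]
force: [0.8, -1.4, -1.6]
grip_width: 0.0207
finger_force: 58.9
```

Request:
{"method": "play_rows", "body": {"motion": [[2.6, -1.9, 0.5, 0.01, -0.015, -0.07, -1], [5.1, -3.8, 1, 0.02, -0.03, -0.14, -1], [7.7, -5.6, 1.6, 0.03, -0.045, -0.2, -1], [10.2, -7.5, 2.1, 0.035, -0.06, -0.27, -1], [12.8, -9.4, 2.6, 0.043, -0.076, -0.341, -1]]}}

```text
clock: 4.8
position: [0.5802, 0.1205, 0.2028]
tool_rot: [3.116, -0.083, 1.143]
force: [0.3, 0.2, -0.7]
grip_width: 0.0209
finger_force: 58.9
```

Request:
{"method": "play_rows", "body": {"motion": [[3, -0.9, 0.3, 0.01, -0.015, -0.07, -1], [6, -1.8, 0.7, 0.02, -0.03, -0.14, -1], [9, -2.6, 1.1, 0.03, -0.045, -0.2, -1], [12, -3.5, 1.4, 0.035, -0.06, -0.27, -1], [15.3, -4.4, 1.8, 0.043, -0.076, -0.341, -1]]}}

```text
clock: 5.3
position: [0.6052, 0.2782, 0.1968]
tool_rot: [-3.139, -0.002, 1.483]
force: [0.5, 0.8, 0.4]
grip_width: 0.0211
finger_force: 58.9
```

Run:
```python
from h import *
s=observe();print(s['finger_force'],s['grip_width'],s['qpos'],pose()[0])
b=slot(32,-55)
chain([([*b,.20],CS),([*b,.05],CS),([*b,.02],CS)])
im,d,ci=grab('wrist','w3.png')
```

```text
58.87386202812195 0.021058246459301308 [-0.30282173  0.64048407 -0.34250382  1.50128885  0.23034567  1.04089394
 -0.78750171] [0.60516433 0.27824361 0.19683453]
[-0.3 -0.  -0.3] [-0.003 -0.002  0.005]
--
[ 0. -0. 15.] [0. 0. 0.]
--
[ 0. -0.  3.] [0. 0. 0.]
--
```

View pics/w3.png

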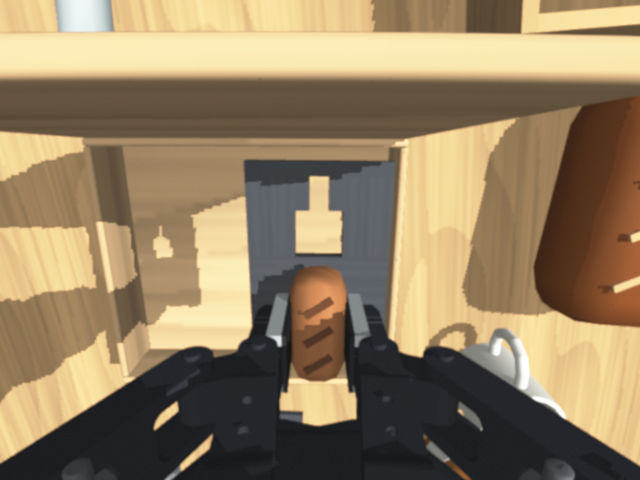

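The plaque is held straight over the case's right-rear slot (keyhole at (320,215)). The lid fills the band near row 60–130. I'll check the camera's clearance to the lid before descending.

Run:
```python
from h import *
ci=viewer.camera_info('wrist');R=np.array(ci['R']);c=-R.T@np.array(ci['t']);p,Rt=pose();print(c,Rt.inv().apply(c-p))
```

```text
[0.61022659 0.35833903 0.33930227] [ 0.07392089 -0.00030917 -0.14255521]
```

Run:
```python
from h import *
b=slot(-70,-72);print(b)
chain([([*b,.195],CS),([*b,.05],CS),([*b,.020],CS)])
```

```text
[0.6122224 0.1716482]
[-11.3   1.7   0.1] [-0.005 -0.005  0.015]
--
[ 0.  -0.  14.5] [0. 0. 0.]
--
[ 0. -0.  3.] [0. 0. 0.]
--
```

Request:
{"method": "play_rows", "body": {"motion": [[-4, 0.6, 0, 0, 0, 0.01, -1], [-8, 1.2, 0, 0, 0, 0.01, -1], [-11.3, 1.7, 0.1, 0, 0, 0.01, -1], [-11.3, 1.7, 4, 0, 0, 0.01, -1], [-11.3, 1.7, 8, 0, 0, 0.01, -1]]}}

```text
clock: 5.85
position: [0.6125, 0.1624, 0.1164]
tool_rot: [-3.141, -0.004, 1.468]
force: [0.3, 0.5, -1.5]
grip_width: 0.0209
finger_force: 58.9
```

Run:
```python
from h import *
s=observe();print(pose()[0],s['finger_force'])
b=slot(-70,-72);print(b)
chain([([*b,.05],CS),([*b,.020],CS)])
im,d,ci=grab('wrist','w4.png');W=cloud(d,ci)
p,R=pose();L=R.inv().apply((W-p).reshape(-1,3)).reshape(W.shape)
for v,u in [(200,270),(200,370),(240,270),(240,370)]:print(L[v,u],im[v,u])
```

```text
[0.61247892 0.16239465 0.11637934] 58.94625127315521
[0.6122224 0.1716482]
[ 0.9 -0.1  6.6] [-0.    -0.004 -0.01 ]
--
[ 0. -0.  3.] [0. 0. 0.]
--
[ 0.0487119  -0.01633489 -0.00149555] [79 83 87]
[ 0.04873675  0.02428799 -0.00218615] [79 83 88]
[ 0.03167316 -0.0170291  -0.00107319] [77 81 85]
[ 0.03150445  0.02514488 -0.00094444] [80 83 88]
```

Request:
{"method": "play_rows", "body": {"motion": [[0.4, 0, 2, 0, 0, -0.01, -1], [0.9, 0, 4.5, 0, 0, -0.01, -1], [0.9, 0, 7, 0, 0, -0.01, -1], [0.9, 0, 9, 0, 0, -0.01, -1], [0.9, 0, 9.6, 0, 0, -0.01, -1]]}}

```text
clock: 6.4
position: [0.6113, 0.1732, 0.0188]
tool_rot: [-3.136, -0.002, 1.481]
force: [-0.4, 0.1, -1.2]
grip_width: 0.0209
finger_force: 39.2
```

Request:
{"method": "play_rows", "body": {"motion": [[0, 0, 0.2, 0, 0, 0, -1], [0, 0, 0.4, 0, 0, 0, -1], [0, 0, 0.4, 0, 0, 0, -1], [0, 0, 0.4, 0, 0, 0, -1], [0, 0, 0.4, 0, 0, 0, -1]]}}

```text
clock: 6.9
position: [0.6124, 0.1738, 0.0177]
tool_rot: [-3.139, -0.004, 1.481]
force: [-7.8, -2.2, 15.0]
grip_width: 0.0209
finger_force: 58.6
```

Run:
```python
from h import *
im,d,ci=grab('wrist','w4.png');W=cloud(d,ci)
p,R=pose();L=R.inv().apply((W-p).reshape(-1,3)).reshape(W.shape)
for v,u in [(200,270),(200,370),(240,270),(240,370)]:print(L[v,u],W[v,u],im[v,u])
print(p,slot(-70,-72))
```

```text
[ 0.04796626 -0.01995666  0.00625004] [0.59681975 0.22340557 0.01169565] [80 83 88]
[0.0481406  0.02076097 0.00540476] [0.6373908  0.21992351 0.01242713] [49 51 54]
[ 0.03090689 -0.02060808  0.00644474] [0.59464006 0.20647428 0.01144136] [78 82 86]
[0.03116973 0.02149388 0.00565   ] [0.63659767 0.20295637 0.01211873] [49 51 54]
[0.61240822 0.17381889 0.01771685] [0.6122224 0.1716482]
```

Request:
{"method": "play_rows", "body": {"motion": [[0, 0, -0.2, 0, 0, 0, -0.2], [0, 0, -0.2, 0, 0, 0, -0.2], [0, 0, -1, 0, 0, 0, -0.2], [0, 0, -4, 0, 0, 0, -0.2], [0, 0, -8, 0, 0, 0, -0.2]]}}

```text
clock: 7.45
position: [0.6114, 0.1733, 0.0956]
tool_rot: [-3.135, -0.003, 1.482]
force: [0.9, 0.2, -0.3]
grip_width: 0.0342
finger_force: 0.0
```

Run:
```python
from h import *
im,d,ci=grab('wrist');im=im.copy();cv2.imwrite('pics/w5.png',im[:,:,::-1])
im,d,ci=grab('top');W=cloud(d,ci)
# loose plaque: dark plate pixels near z~.006 and loaf
i=im.astype(int);m=(i.max(-1)<110)&(abs(i[...,0]-i[...,2])<30)&(W[...,2]>.001)&(W[...,2]<.012)&(W[...,1]>-.08)&(W[...,1]<.11)&(W[...,0]>.42)&(W[...,0]<.68)
print('plate',m.sum(),np.nanmedian(W[m],0),cv2.minAreaRect(W[m][:,:2].astype(np.float32)))
l=(W[...,2]>.024)&(W[...,2]<.04)&(W[...,1]>-.08)&(W[...,1]<.11)&(W[...,0]>.42)&(W[...,0]<.68)
print('loaf',l.sum(),np.nanmean(W[l],0)); 
print(pose()[0])
cv2.imwrite('pics/t5.png',im[140:300,90:450,::-1])
```

```text
plate 286 [0.5264202  0.02403972 0.00671822] ((0.5201550722122192, 0.034556902945041656), (0.056973714381456375, 0.08690783381462097), 81.51032257080078)
loaf 80 [0.50341124 0.03601529 0.03164893]
[0.61487847 0.17439223 0.10088841]
```

View pics/w5.png

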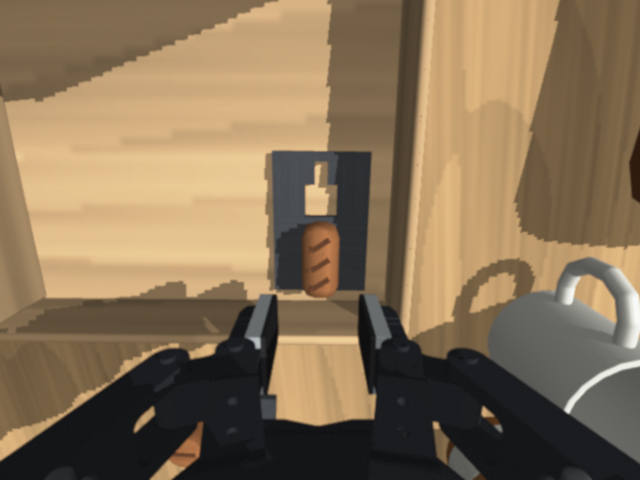

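Stick plaque lies flat in the case ((320,220) in the wrist view). Next the loose plaque at about (0.503, 0.036), yaw −8.5°.

Run:
```python
from h import *
chain([([.502,.037,.15],Rot.from_euler('xyz',[np.pi,0,-.148]))],w=.148)
```

```text
[-4.9 -3.3 -1.7] [-0.001 -0.002  0.543]
[-5.9 -0.3 -1.7] [-0.001 -0.002  0.543]
[-5.2  2.8 -1.7] [-0.001 -0.002  0.543]
--
```

Request:
{"method": "play_rows", "body": {"motion": [[-1, -0.7, -1, 0, 0, 0.11, 0], [-2, -1.3, -1.7, 0, 0, 0.22, 0], [-3, -2, -1.7, 0, 0, 0.33, 0], [-4, -2.6, -1.7, 0, 0, 0.44, 0], [-4.9, -3.3, -1.7, 0, 0, 0.543, 0.1]]}}

```text
clock: 8.05
position: [0.5751, 0.1272, 0.1129]
tool_rot: [-3.137, -0.002, 0.934]
force: [0.3, -0.9, -0.2]
grip_width: 0.0472
finger_force: 0.0
```

Request:
{"method": "play_rows", "body": {"motion": [[-1.2, 0, -0.4, 0, 0, 0.11, 0.1], [-2.4, 0, -0.8, 0, 0, 0.22, 0.1], [-3.6, 0, -1.2, 0, 0, 0.33, 0.1], [-4.8, 0, -1.5, 0, 0, 0.44, 0.1], [-5.9, -0.3, -1.7, 0, 0, 0.543, 0.1]]}}

```text
clock: 8.55
position: [0.538, 0.0812, 0.1299]
tool_rot: [-3.137, 0.001, 0.39]
force: [-0.0, 0.4, 0.2]
grip_width: 0.0468
finger_force: 0.0
```

Request:
{"method": "play_rows", "body": {"motion": [[-1.2, 0.6, -0.4, 0, 0, 0.11, 0.1], [-2.4, 1.2, -0.8, 0, 0, 0.22, 0.1], [-3.6, 1.8, -1.2, 0, 0, 0.33, 0.1], [-5.2, 2.8, -1.7, 0, 0, 0.543, 0.1], [-5.2, 2.8, -1.7, 0, 0, 0.543, 0.1]]}}

```text
clock: 9.05
position: [0.5, 0.0341, 0.1472]
tool_rot: [-3.138, 0.004, -0.155]
force: [0.3, 0.3, -0.1]
grip_width: 0.0468
finger_force: 0.0
```

```bash
cat > loose.py <<'E'
from h import *
im,d,ci=grab('wrist','w6.png');W=cloud(d,ci);i=im.astype(int)
m=(i.max(-1)<110)&(abs(i[...,0]-i[...,2])<30)&(W[...,2]>.003)&(W[...,2]<.010);m[330:]=0
nl,lab,st,cen=cv2.connectedComponentsWithStats(m.astype(np.uint8));k=1+st[1:,4].argmax()
print(st[k],cv2.minAreaRect(W[lab==k][:,:2].astype(np.float32)))
l=(W[...,2]>.024)&(W[...,2]<.04);l[340:]=0
q=W[l];q=q[np.hypot(q[:,0]-.50,q[:,1]-.036)<.05];print('loaf',len(q),q.mean(0),np.percentile(q,2,0),np.percentile(q,98,0))
print(observe()['position'],observe()['tool_rot'])
E
python3 loose.py
```

```text
[ 274  147   79  114 6372] ((0.5185996890068054, 0.03486606478691101), (0.05946207791566849, 0.08994804322719574), 81.7834701538086)
loaf 1212 [0.50280565 0.03739712 0.03101451] [0.48940953 0.02440438 0.02581204] [0.51491927 0.05060892 0.03336407]
[0.5006329  0.03508956 0.14701358] [-3.13784334  0.00319701 -0.15618561]
```

Request:
{"method": "play_rows", "body": {"motion": [[0.1, -0.2, 4, 0, 0, -0.01, 0.1], [0.1, -0.2, 8, 0, 0, -0.01, 0.1], [0.1, -0.2, 12, 0, 0, -0.01, 0.1], [0.1, -0.2, 13.4, 0, 0, -0.01, 0.1], [0.1, -0.2, 13.4, 0, 0, -0.01, 0.1]]}}

```text
clock: 9.6
position: [0.5008, 0.0382, 0.0111]
tool_rot: [-3.139, 0.007, -0.137]
force: [-0.3, 0.2, 0.8]
grip_width: 0.047
finger_force: 0.0
```

Request:
{"method": "play_rows", "body": {"motion": [[0, 0, 0, 0, 0, 0, -1], [0, 0, 0, 0, 0, 0, -1], [0, 0, 0, 0, 0, 0, -1], [0, 0, 0, 0, 0, 0, -1], [0, 0, -0.5, 0, 0, 0, -1]]}}

```text
clock: 10.1
position: [0.5021, 0.0383, 0.0182]
tool_rot: [-3.138, 0.003, -0.137]
force: [-0.3, -0.3, -1.5]
grip_width: 0.0279
finger_force: 59.3
```

Run:
```python
from h import *
b=slot(-70,0);p,R=pose()
chain([(p+[0,0,.09],R),([*b,.11],CS),([*b,.019],CS)])
```

```text
[-0. -0. -9.] [-0. -0.  0.]
--
[ 0.6 -4.8 -0. ] [-0.002 -0.    -0.538]
[ 3.  -3.8 -0. ] [-0.002 -0.    -0.538]
[ 4.5 -1.7 -0.1] [-0.002 -0.    -0.538]
--
[ 0.  -0.   9.1] [0. 0. 0.]
--
```

Request:
{"method": "play_rows", "body": {"motion": [[0, 0, -3, 0, 0, 0, -1], [0, 0, -6, 0, 0, 0, -1], [0, 0, -9, 0, 0, 0, -1], [0, 0, -9, 0, 0, 0, -1], [0, 0, -9, 0, 0, 0, -1]]}}

```text
clock: 10.6
position: [0.5023, 0.0379, 0.1082]
tool_rot: [-3.137, 0.002, -0.137]
force: [-1.2, 0.1, -1.8]
grip_width: 0.0276
finger_force: 59.4
```

Request:
{"method": "play_rows", "body": {"motion": [[0.1, -1, 0, 0, 0, -0.11, -1], [0.2, -2, 0, 0, 0, -0.22, -1], [0.4, -3, 0, 0, 0, -0.33, -1], [0.5, -4, 0, 0, 0, -0.44, -1], [0.6, -4.8, 0, 0, 0, -0.538, -1]]}}

```text
clock: 11.1
position: [0.514, 0.085, 0.1064]
tool_rot: [-3.136, 0.003, 0.405]
force: [-1.0, 0.1, -0.7]
grip_width: 0.0278
finger_force: 59.4
```

Request:
{"method": "play_rows", "body": {"motion": [[0.6, -0.8, 0, 0, 0, -0.11, -1], [1.2, -1.6, 0, 0, 0, -0.22, -1], [1.8, -2.3, 0, 0, 0, -0.33, -1], [2.4, -3, 0, 0, 0, -0.44, -1], [3, -3.8, 0, 0, 0, -0.538, -1]]}}

```text
clock: 11.6
position: [0.5268, 0.1313, 0.1065]
tool_rot: [-3.135, 0.0, 0.943]
force: [0.0, -0.4, -1.7]
grip_width: 0.0283
finger_force: 59.4
```

Request:
{"method": "play_rows", "body": {"motion": [[0.9, -0.4, 0, 0, 0, -0.11, -1], [1.8, -0.7, 0, 0, 0, -0.22, -1], [2.7, -1, 0, 0, 0, -0.33, -1], [4.5, -1.7, 0, 0, 0, -0.538, -1], [4.5, -1.7, 0, 0, 0, -0.538, -1]]}}

```text
clock: 12.1
position: [0.5398, 0.1799, 0.1067]
tool_rot: [-3.136, -0.005, 1.484]
force: [-0.2, -0.8, -1.6]
grip_width: 0.0279
finger_force: 59.4
```

Run:
```python
from h import *
s=observe();print(s['finger_force'],s['grip_width'])
b=slot(-70,0)
chain([([*b,.019],CS)])
im,d,ci=grab('wrist','w7.png')
```

```text
59.44638133049011 0.027861263878938433
[-0.2  0.1  8.8] [-0.005 -0.005  0.006]
--
```

View pics/w7.png

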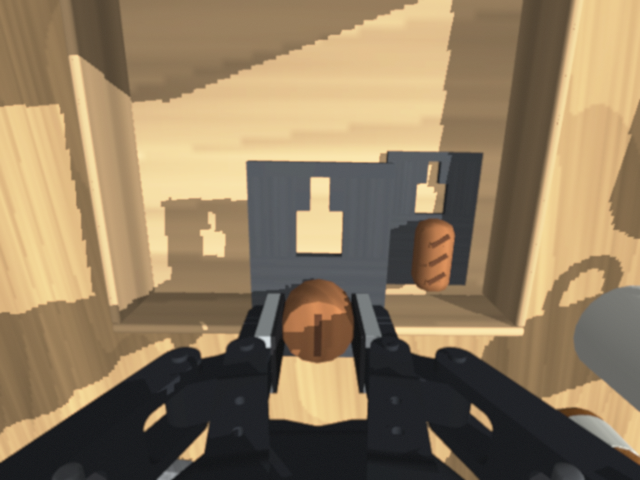

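The roll plaque is held straight over the middle slot, clear of the stick plaque at (433,220). Lowering it.

Request:
{"method": "play_rows", "body": {"motion": [[-0.2, 0.1, 3, 0, 0, 0, -1], [-0.2, 0.1, 6, 0, 0, 0, -1], [-0.2, 0.1, 8, 0, 0, 0, -1], [-0.2, 0.1, 8.8, 0, 0, 0, -1], [-0.2, 0.1, 8.9, 0, 0, 0, -1]]}}

```text
clock: 12.65
position: [0.5398, 0.1757, 0.0175]
tool_rot: [-3.136, -0.003, 1.475]
force: [-0.6, 0.4, 0.1]
grip_width: 0.0278
finger_force: 66.8
```

Request:
{"method": "play_rows", "body": {"motion": [[0, 0, 0.1, 0, 0, 0, -1], [0, 0, 0, 0, 0, 0, -0.05], [0, 0, 0, 0, 0, 0, -0.05], [0, 0, -0.5, 0, 0, 0, -0.05], [0, 0, -3, 0, 0, 0, -0.05]]}}

```text
clock: 13.15
position: [0.5396, 0.1752, 0.0476]
tool_rot: [-3.135, -0.002, 1.476]
force: [0.4, 1.4, 0.5]
grip_width: 0.0407
finger_force: 0.0
```

Run:
```python
from h import *
p,R=pose()
# plaque at stud1 (tin) : hover
n=np.array([-.4195,0,.9078])
b=np.array([.5477,-.220,.0491])
chain([(p+[0,0,.13],R),([.51,0,.2],Rot.from_euler('xyz',[np.pi,-.2,.7])),(b+n*.09,SL),(b+n*.0125,SL)])
```

```text
[  0.   -0.1 -13. ] [-0.  0.  0.]
--
[-8.9 -0.7 -1.1] [-0.042  0.095  0.387]
[-8.3  2.8 -1.9] [-0.042  0.095  0.387]
--
[-7.6  8.4  2. ] [-0.11   0.113  0.333]
[-4.7 10.3  2.3] [-0.11   0.113  0.333]
--
[-0.  -0.   7.8] [0. 0. 0.]
--
```

Request:
{"method": "play_rows", "body": {"motion": [[0, 0, -3, 0, 0, 0, 0.1], [0, 0, -6, 0, 0, 0, 0.1], [0, 0, -10, 0, 0, 0, 0.1], [0, 0, -13, 0, 0, 0, 0.1], [0, 0, -13, 0, 0, 0, 0.1]]}}

```text
clock: 13.65
position: [0.543, 0.1758, 0.1831]
tool_rot: [3.14, -0.006, 1.476]
force: [0.4, 0.0, -0.1]
grip_width: 0.0472
finger_force: 0.0
```

Request:
{"method": "play_rows", "body": {"motion": [[-1.8, -0.1, -0.2, -0.01, 0.02, 0.08, 0.1], [-3.6, -0.3, -0.4, -0.02, 0.04, 0.16, 0.1], [-5.4, -0.4, -0.6, -0.03, 0.06, 0.24, 0.1], [-7.2, -0.6, -0.9, -0.035, 0.08, 0.31, 0.1], [-8.9, -0.7, -1.1, -0.042, 0.095, 0.387, 0.1]]}}

```text
clock: 14.15
position: [0.5255, 0.0861, 0.1893]
tool_rot: [3.124, -0.103, 1.086]
force: [1.1, -0.4, -0.2]
grip_width: 0.0471
finger_force: 0.0
```

Request:
{"method": "play_rows", "body": {"motion": [[-1.7, 0.6, -0.4, -0.01, 0.02, 0.08, 0.1], [-3.3, 1.1, -0.8, -0.02, 0.04, 0.16, 0.1], [-5, 1.7, -1.2, -0.03, 0.06, 0.24, 0.1], [-6.6, 2.2, -1.5, -0.035, 0.08, 0.31, 0.1], [-8.3, 2.8, -1.9, -0.042, 0.095, 0.387, 0.1]]}}

```text
clock: 14.65
position: [0.5109, -0.0016, 0.2002]
tool_rot: [-3.141, -0.203, 0.695]
force: [0.7, 0.2, 0.1]
grip_width: 0.0476
finger_force: 0.0
```

Request:
{"method": "play_rows", "body": {"motion": [[-1.5, 1.7, 0.4, -0.02, 0.02, 0.07, 0.1], [-3, 3.4, 0.8, -0.045, 0.045, 0.14, 0.1], [-4.6, 5, 1.2, -0.07, 0.07, 0.2, 0.1], [-6.1, 6.7, 1.6, -0.09, 0.09, 0.27, 0.1], [-7.6, 8.4, 2, -0.11, 0.113, 0.333, 0.1]]}}

```text
clock: 15.15
position: [0.5112, -0.1113, 0.1651]
tool_rot: [3.12, -0.321, 0.352]
force: [1.0, 0.4, 0.3]
grip_width: 0.047
finger_force: 0.0
```

Request:
{"method": "play_rows", "body": {"motion": [[-1, 2.1, 0.4, -0.02, 0.02, 0.07, 0.1], [-2, 4.2, 0.9, -0.045, 0.045, 0.14, 0.1], [-2.9, 6.2, 1.4, -0.07, 0.07, 0.2, 0.1], [-4.7, 10.3, 2.3, -0.11, 0.113, 0.333, 0.1], [-4.7, 10.3, 2.3, -0.11, 0.113, 0.333, 0.1]]}}

```text
clock: 15.65
position: [0.5113, -0.2016, 0.135]
tool_rot: [-3.136, -0.422, 0.048]
force: [0.5, 0.9, -0.2]
grip_width: 0.0475
finger_force: 0.0
```

Run:
```python
from h import *
n=np.array([-.4195,0,.9078]);b=np.array([.5477,-.220,.0491])
print(pose()[0]);chain([(b+n*.0125,SL)])
im,d,ci=grab('wrist','w8.png');W=cloud(d,ci)
z=np.array([0,0,-.204]);H=(W-z)@n
l=(H>.024)&(H<.04);l[:100]=0;l[300:]=0
nl,lab,st,cen=cv2.connectedComponentsWithStats(l.astype(np.uint8))
for i in range(1,nl):
    if st[i,4]>100:
        q=W[lab==i];print('loaf',st[i],np.nanpercentile(q,2,0),np.nanpercentile(q,98,0),np.nanmedian(H[lab==i]), np.nanmean(q,0))
```

```text
[ 0.51132875 -0.20164576  0.1349655 ]
[-0.3  2.   8. ] [-0.026  0.015  0.044]
--
loaf [ 201  229   46   56 2183] [ 0.52259439 -0.15441157  0.06917968] [ 0.55212754 -0.13040852  0.08276799] 0.030426618413037697 [ 0.53727444 -0.14304661  0.07729157]
loaf [ 323  232   57   66 3370] [ 0.51857258 -0.23426087  0.0697597 ] [ 0.55427535 -0.20421718  0.08535321] 0.031702200967001604 [ 0.53650725 -0.21917882  0.07854398]
```

Request:
{"method": "play_rows", "body": {"motion": [[-0.3, 2, 0, -0.015, 0.01, 0.044, 0.1], [-0.3, 2, 0.5, -0.015, 0.01, 0.044, 0.1], [-0.3, 2, 3, -0.015, 0.01, 0.044, 0.1], [-0.3, 2, 6, -0.015, 0.01, 0.044, 0.1], [-0.3, 2, 7.5, -0.015, 0.01, 0.044, 0.1]]}}

```text
clock: 16.2
position: [0.5458, -0.2225, 0.0734]
tool_rot: [-3.124, -0.411, 0.015]
force: [-0.3, 0.1, -0.6]
grip_width: 0.0467
finger_force: 0.0
```

Run:
```python
from h import *
n=np.array([-.4195,0,.9078]);b=np.array([.5477,-.2197,.0491])
print(pose()[0]);print(delta(b+n*.0125,SL))
```

```text
[ 0.5457827  -0.22248783  0.07338084]
(array([-0.82, -0.26,  1.06]), array([-0.024,  0.025,  0.013]))
```

Request:
{"method": "play_rows", "body": {"motion": [[-0.8, -0.3, 0, -0.02, 0.025, 0.013, 0.1], [-0.8, -0.3, 0.6, -0.02, 0.025, 0.013, 0.1], [-0.8, -0.3, 1, -0.02, 0.025, 0.013, 0.1], [-0.8, -0.3, 1, -0.02, 0.025, 0.013, 0.1], [-0.8, -0.3, 1, -0.02, 0.025, 0.013, 0.1]]}}

```text
clock: 16.7
position: [0.5485, -0.2266, 0.0758]
tool_rot: [-3.121, -0.415, -0.01]
force: [-0.0, -0.0, -0.1]
grip_width: 0.0468
finger_force: 0.0
```

Run:
```python
from h import *
n=np.array([-.4195,0,.9078]);b=np.array([.5477,-.2197,.0491])
print(pose()[0]);print(delta(b+n*.0125,SL))
```

```text
[ 0.54852741 -0.22660001  0.07580548]
(array([-1.18, -0.66,  1.17]), array([-0.016,  0.021, -0.009]))
```

Run:
```python
from h import *
s=observe();print(s)
```

```text
{'clock': 16.7, 'qpos': array([ 0.40285202,  0.59654124, -0.02422707,  2.11382719, -1.26220245,
        0.16159917,  0.03745332]), 'qd': array([-0.00176691,  0.00037087,  0.00062709,  0.00340832, -0.00514553,
        0.00025664,  0.00166932]), 'joint_efforts': array([-1.19715300e-01, -8.26035333e+01,  1.97680458e+00, -2.03776681e+01,
       -3.23768137e-01,  1.91223565e-01, -5.07496647e-02]), 'position': array([ 0.54852741, -0.22660001,  0.07580548]), 'tool_rot': array([-3.12134276, -0.41526189, -0.01002175]), 'force': array([-0.02419989, -0.01344519, -0.13832877]), 'moment': array([-0.00503881,  0.48325992,  0.00580903]), 'finger_force': 0.0, 'grip_width': 0.046778588071645026}
```

Request:
{"method": "play_rows", "body": {"motion": [[0, 0, 0, 0, 0, 0, 0.1], [0, 0, 0, 0, 0, 0, 0.1], [0, 0, 0, 0, 0, 0, 0.1], [0, 0, 0, 0, 0, 0, 0.1], [0, 0, 0, 0, 0, 0, 0.1]]}}

```text
clock: 17.2
position: [0.5485, -0.2265, 0.0754]
tool_rot: [-3.121, -0.415, -0.01]
force: [-1.1, 0.1, -0.3]
grip_width: 0.0472
finger_force: 0.0
```

Run:
```python
from h import *
s=observe();print(s)
```

```text
{'clock': 17.2, 'qpos': array([ 0.40240331,  0.59728062, -0.02388993,  2.11364527, -1.26286216,
        0.16159515,  0.03823254]), 'qd': array([ 0.00075092,  0.00056161, -0.00112727, -0.00066734,  0.00092925,
       -0.00124185,  0.00062931]), 'joint_efforts': array([ 2.16337654e-02, -8.29839277e+01,  2.06587672e+00, -2.01828665e+01,
       -3.60211311e-01,  1.92002398e-01, -2.62359354e-03]), 'position': array([ 0.54853353, -0.22653073,  0.07542923]), 'tool_rot': array([-3.12136077, -0.41478416, -0.00973506]), 'force': array([-1.12337078,  0.10301043, -0.30815803]), 'moment': array([-0.00780683,  0.40254493, -0.03434655]), 'finger_force': 0.0, 'grip_width': 0.04724762760305673}
```

The wrist is at joint limits (q5, q6) at full tilt here. The loaf's flat sides also allow a grasp with less tilt, so I'll use pitch −0.22 instead.

Run:
```python
from h import *
T=Rot.from_euler('xyz',[np.pi,-.22,0])
print(delta([.545,-.2197,.11],T))
```

```text
(array([ 1.06, -0.75, -3.29]), array([-0.017, -0.195, -0.007]))
```

Request:
{"method": "play_rows", "body": {"motion": [[0, -0.3, -1.5, 0, -0.03, 0, 0.1], [0.5, -0.7, -3.3, 0, -0.1, 0, 0.1], [1.1, -0.75, -3.3, -0.01, -0.195, -0.007, 0.1], [1.1, -0.75, -3.3, -0.017, -0.195, -0.007, 0.1], [1.1, -0.75, -3.3, -0.017, -0.195, -0.007, 0.1]]}}

```text
clock: 17.7
position: [0.5471, -0.2182, 0.1107]
tool_rot: [3.14, -0.22, 0.004]
force: [0.1, 0.8, -0.2]
grip_width: 0.0472
finger_force: 0.0
```

Run:
```python
from h import *
T=Rot.from_euler('xyz',[np.pi,-.22,0])
print(observe()['qpos'],pose()[0],observe()['tool_rot'])
n=np.array([-.4195,0,.9078]);b=np.array([.5477,-.2197,.0491])
print(delta(b+n*.0145,T))
```

```text
[-0.07789875  0.62341281  0.55158197  1.99465157 -0.83366467  0.53261711
 -0.49779447] [ 0.54708367 -0.21823869  0.11065221] [ 3.13995521 -0.21987992  0.00405091]
(array([-1.59,  0.14,  4.6 ]), array([0.001, 0.   , 0.004]))
```

Request:
{"method": "play_rows", "body": {"motion": [[-1.6, 0.1, 0.5, 0, 0, 0.004, 0.1], [-1.6, 0.1, 2, 0, 0, 0.004, 0.1], [-1.6, 0.1, 4, 0, 0, 0.004, 0.1], [-1.6, 0.1, 4.6, 0, 0, 0.004, 0.1], [-1.6, 0.1, 4.6, 0, 0, 0.004, 0.1]]}}

```text
clock: 18.2
position: [0.5389, -0.221, 0.0611]
tool_rot: [-3.139, -0.219, -0.006]
force: [-0.3, -0.3, -0.2]
grip_width: 0.0474
finger_force: 0.0
```

Request:
{"method": "play_rows", "body": {"motion": [[0, 0, 0, 0, 0, 0, -1], [0, 0, 0, 0, 0, 0, -1], [0, 0, 0, 0, 0, 0, -1], [0, 0, 0, 0, 0, 0, -1], [0, 0, 0, 0, 0, 0, -1]]}}

```text
clock: 18.7
position: [0.5396, -0.221, 0.0626]
tool_rot: [-3.141, -0.221, -0.005]
force: [-5.2, -1.2, 8.3]
grip_width: 0.0308
finger_force: 60.6
```

Run:
```python
from h import *
p,R=pose();print(p,observe()['tool_rot'])
n=np.array([-.4195,0,.9078]);u=np.array([.9078,0,.4195])
print((p-[0,0,-.204])@n)
for q in (u*.021,n): print(R.inv().apply(q)*100)
```

```text
[ 0.53958789 -0.22101301  0.06262459] [-3.14088683 -0.22066799 -0.00461404]
0.015684681618853027
[ 2.05295689 -0.00910829 -0.44231511]
[-21.06227816   0.12455632 -97.76080925]
```

Request:
{"method": "play_rows", "body": {"motion": [[0, 0, -0.15, 0, 0, 0, -1], [0.7, 0, -0.3, 0, 0, 0, -1], [1.35, 0, -0.45, 0, 0, 0, -1], [2.05, 0, -0.6, 0, 0, 0, -1], [2.05, 0, -0.6, 0, 0, 0, -1]]}}

```text
clock: 19.2
position: [0.5598, -0.2205, 0.0726]
tool_rot: [-3.141, -0.221, -0.003]
force: [-0.7, 0.7, -0.9]
grip_width: 0.0307
finger_force: 59.4
```

```bash
cat > hole.py <<'E'
from h import *
import sys
im,d,ci=grab('wrist','hole.png');W=cloud(d,ci);p,R=pose();i=im.astype(int)
n=np.array([-.4195,0,.9078]);u=np.array([.9078,0,.4195])
print(p,(p-[0,0,-.204])@n, observe()['force'])
H=(W-np.array([0,0,-.204]))@n;U=W@u
Y=W[...,1];ys=float(sys.argv[1])
plate=(H>.004)&(H<.0085)&(i.max(-1)<125)&(abs(i[...,0]-i[...,2])<30)
head=(H>.009)&(H<.0135)&(i[...,0]>140)&(abs(i[...,0]-i[...,2])<40)&(abs(Y-ys)<.015)
for nm,m in(('head',head),):print(nm,m.sum(),'U',np.percentile(U[m],[2,98]),'Y',np.percentile(Y[m],[2,98]))
# wide-hole edges: along lines Y= ys±8mm (off the 8-wide slot)
for s in(-.0075,.0075):
    b=(abs(Y-ys-s)<.0012)&(H<.003)&(H>-.004)
    b[:150]=0;b[330:]=0
    x=U[b];c=U[head].mean();x=x[abs(x-c)<.03];print('hole U at',s,np.round(np.sort(x)[[0,-1]],4) if len(x) else None,len(x))
E
python3 hole.py -.22
```

```text
[ 0.55906686 -0.22048456  0.07224453] 0.016246243004097882 [-0.96381749 -0.22381451 -0.85780978]
head 844 U [0.56622251 0.57840943] Y [-0.2258103  -0.21353962]
hole U at -0.0075 [0.5628 0.581 ] 212
hole U at 0.0075 [0.5627 0.5811] 184
```

Request:
{"method": "play_rows", "body": {"motion": [[-0.2, 0, -1, 0, 0, 0, -1], [-0.5, 0, -2.5, 0, 0, 0, -1], [-1, 0, -5, 0, 0, 0, -1], [-1.7, 0, -8, 0, 0, 0, -1], [-2.5, 0, -11.7, 0, 0, 0, -1]]}}

```text
clock: 19.75
position: [0.5069, -0.2207, 0.1821]
tool_rot: [-3.14, -0.219, -0.005]
force: [0.9, 0.8, -0.0]
grip_width: 0.0307
finger_force: 59.5
```

```bash
cat >> h.py <<'E'
n_=np.array([-.4195,0,.9078]);u_=np.array([.9078,0,.4195])
def held(p,R,y):
    """grip transform from tool pose while plaque is slid up on the board"""
    b=np.array([.5477,y,.0491])+u_*.021
    return R.inv()*SL, R.inv().apply(b-p)   # plaque orientation (x,y,-z like tool), base point under loaf
def place(G,o,base,Rp):
    Rt=Rp*G.inv(); return np.array(base)-Rt.apply(o),Rt
E
python3 - <<'E'
from h import *
G,o=held(np.array([.5594,-.2205,.0724]),Rot.from_euler('xyz',[-3.141,-.221,-.003]),-.2197)
np.savez('g.npz',G=G.as_quat(),o=o);print(o,observe()['finger_force'])
s=slot(-70,72);print(s)
w1=place(G,o,[.52,-.03,.19],Rot.from_euler('xyz',[np.pi,-.2,.7]))
w2=place(G,o,[*s,.12],CS);w3=place(G,o,[*s,.0075],CS)
print(w3[0],w3[1].as_euler('xyz'));chain([w1,w2,w3])
E
```

```text
[ 0.00400593 -0.00081275  0.01575221] 59.500240087509155
[0.4688416 0.1849538]
[0.4695872  0.18433212 0.02374493] [3.14088748 0.21533041 1.47500377]
[ 0.7 -9.4 -1. ] [ 0.035 -0.113 -0.35 ]
[ 3.8 -8.6 -1. ] [ 0.035 -0.113 -0.35 ]
--
[ 5.2 -9.9  3.4] [-0.045 -0.095 -0.387]
[ 8.8 -7.3  2.3] [-0.045 -0.095 -0.387]
--
[ 2.4 -0.  11. ] [0. 0. 0.]
--
```

Request:
{"method": "play_rows", "body": {"motion": [[0.1, -1.9, -0.2, 0.007, -0.02, -0.07, -1], [0.3, -3.8, -0.4, 0.014, -0.045, -0.14, -1], [0.4, -5.6, -0.6, 0.02, -0.07, -0.21, -1], [0.6, -7.5, -0.8, 0.028, -0.09, -0.28, -1], [0.7, -9.4, -1, 0.035, -0.113, -0.35, -1]]}}

```text
clock: 20.25
position: [0.5128, -0.1264, 0.1934]
tool_rot: [3.121, -0.102, 0.351]
force: [0.2, -0.5, -1.6]
grip_width: 0.0307
finger_force: 59.5
```

Request:
{"method": "play_rows", "body": {"motion": [[0.8, -1.7, -0.2, 0.007, -0.02, -0.07, -1], [1.5, -3.4, -0.4, 0.014, -0.045, -0.14, -1], [2.3, -5.2, -0.6, 0.02, -0.07, -0.21, -1], [3, -6.9, -0.8, 0.028, -0.09, -0.28, -1], [3.8, -8.6, -1, 0.035, -0.113, -0.35, -1]]}}

```text
clock: 20.75
position: [0.5183, -0.0326, 0.2052]
tool_rot: [3.141, 0.016, 0.701]
force: [0.4, 0.7, -1.8]
grip_width: 0.0308
finger_force: 59.5
```

Request:
{"method": "play_rows", "body": {"motion": [[1, -2, 0.7, -0.01, -0.02, -0.08, -1], [2.1, -4, 1.4, -0.02, -0.04, -0.16, -1], [3.1, -5.9, 2, -0.03, -0.06, -0.24, -1], [4.2, -7.9, 2.7, -0.035, -0.08, -0.31, -1], [5.2, -9.9, 3.4, -0.045, -0.095, -0.387, -1]]}}

```text
clock: 21.25
position: [0.4943, 0.0766, 0.1699]
tool_rot: [3.121, 0.117, 1.088]
force: [-0.4, 1.1, -1.8]
grip_width: 0.0304
finger_force: 59.5
```

Request:
{"method": "play_rows", "body": {"motion": [[1.8, -1.5, 0.5, -0.01, -0.02, -0.08, -1], [3.5, -3, 0.9, -0.02, -0.04, -0.16, -1], [5.3, -4.4, 1.4, -0.03, -0.06, -0.24, -1], [8.8, -7.3, 2.3, -0.045, -0.095, -0.387, -1], [8.8, -7.3, 2.3, -0.045, -0.095, -0.387, -1]]}}

```text
clock: 21.75
position: [0.468, 0.1903, 0.1337]
tool_rot: [-3.139, 0.217, 1.49]
force: [-0.1, -0.7, -2.2]
grip_width: 0.0304
finger_force: 59.6
```

Run:
```python
from h import *
z=np.load('g.npz');G=Rot.from_quat(z['G']);o=z['o'];s=slot(-70,72)
st=observe();print(st['finger_force'],st['qpos'],pose()[0],st['tool_rot'])
chain([place(G,o,[*s,.11],CS),place(G,o,[*s,.0075],CS)])
im,d,ci=grab('wrist','w9.png')
```

```text
59.57352876663208 [-0.95869226  0.58807265  0.48641492  1.93285381 -0.11973821  0.8083568
 -0.52031216] [0.46797105 0.19032306 0.13369214] [-3.1391325   0.21660214  1.48962205]
[-0.4  0.2  0.9] [-0.     0.001  0.014]
--
[ 2.2 -0.  10. ] [0. 0. 0.]
--
```

View pics/w9.png

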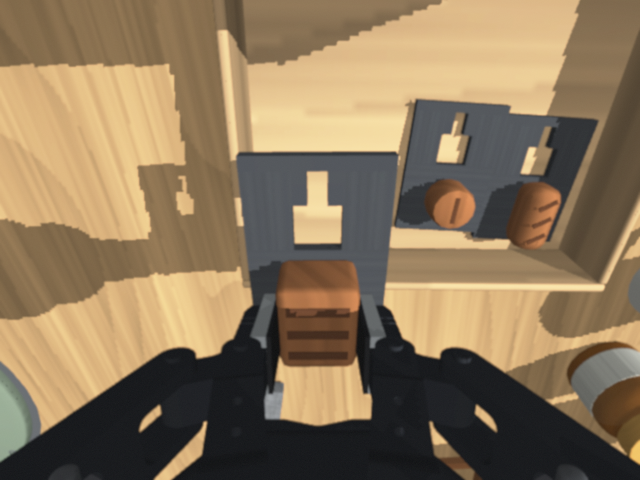

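The held tin-loaf plaque (keyhole at (318,210)) is over the near slot. The roll (450,205) and stick (535,215) plaques look close together, so I'll measure the layout.

Run:
```python
from h import *
im,d,ci=grab('wrist');W=cloud(d,ci);i=im.astype(int)
X=(W[...,:2]-c0)@ex*1000;Y=(W[...,:2]-c0)@ey*1000;Z=W[...,2]*1000
m=(i.max(-1)<110)&(abs(i[...,0]-i[...,2])<30)&(Z>8)&(Z<30);m[330:]=0;m[:,:396]=0
print(m.sum(),np.percentile(Z[m],[2,50,98]))
for a in(-60,-45,-25,-12):
    b=m&(abs(X-a)<1.5);y=np.sort(Y[b]);
    if len(y): g=np.where(np.diff(y)>3)[0];print(a,y[0],y[-1],[(y[k],y[k+1]) for k in g],'z',np.round([np.median(Z[b&(Y>-30)]),np.median(Z[b&(Y<-44)])],1))
for a,bq in(((-70,0)),(-70,-72)):
    l=(Z>25)&(Z<42)&(abs(Y-bq)<25)&(X<-30)&(X>-102);print('loaf',l.sum(),X[l].mean(),Y[l].mean(),np.median(Z[l]))
w=(Z>48)&(Z<60)&(X<-50);print('walls Y',np.percentile(Y[w&(Y<-90)],[5,95]),'right X',np.percentile(X[w&(abs(Y)<80)],[5,95]))
```

```text
15535 [ 9.69058238 11.77326513 13.28578233]
-60 -105.11817194500892 15.593346385642638 [(np.float64(-100.88781576841065), np.float64(-67.3155351982503)), (np.float64(-37.532078755864674), np.float64(-2.4831052599019774))] z [11.9 11.7]
-45 -105.30974613251686 14.72396866124272 [] z [11.8 11.6]
-25 -106.6100364331214 14.087614098449427 [(np.float64(-85.31903818500953), np.float64(-65.67471601757791)), (np.float64(-26.22468959176469), np.float64(-5.196787199107591))] z [11.9 11.7]
-12 -107.5519397698417 13.323324105447146 [(np.float64(-79.88132224257113), np.float64(-72.54666853252475)), (np.float64(-20.574073462975775), np.float64(-11.648512945349692))] z [11.7 11.7]
loaf 1625 -55.261046467260556 -11.827050123065169 36.98868801013081
loaf 2298 -63.38610016043307 -70.7614356674804 35.84630081012149
walls Y [-187.41195309  -97.46789469] right X [-107.80023584 -102.68644616]
```

Plaque4 got knocked within the case (still flat, y edges −45..14). The near slot is free, so I continue.

Request:
{"method": "play_rows", "body": {"motion": [[-0.4, 0.2, 0.9, 0, 0, 0.014, -1], [0.3, 0.2, 4, 0, 0, 0.014, -1], [1.1, 0.2, 7.8, 0, 0, 0.014, -1], [1.6, 0.2, 10, 0, 0, 0.014, -1], [1.8, 0.2, 10.9, 0, 0, 0.014, -1]]}}

```text
clock: 22.35
position: [0.4712, 0.1765, 0.023]
tool_rot: [3.139, 0.218, 1.459]
force: [0.5, -0.4, -0.7]
grip_width: 0.0309
finger_force: 59.6
```

Request:
{"method": "play_rows", "body": {"motion": [[0, 0, 0.2, 0, 0, 0, -1], [0, 0, 0.2, 0, 0, 0, 0.02], [0, 0, 0.1, 0, 0, 0, 0.02], [-0.1, 0, -0.5, 0, 0, 0, 0.02], [-0.7, 0, -3, 0, 0, 0, 0.02]]}}

```text
clock: 22.85
position: [0.4708, 0.178, 0.0553]
tool_rot: [3.14, 0.217, 1.462]
force: [-0.2, 0.3, 1.3]
grip_width: 0.0433
finger_force: 0.0
```

Run:
```python
from h import *
p,R=pose();print(p)
T=Rot.from_euler('xyz',[np.pi,-.15,0])
b=np.array([.5477,-.1427,.0491])
chain([([p[0]+.02,p[1]-.02,.2],Rot.from_euler('xyz',[np.pi,.1,1.3])),([.53,0,.2],Rot.from_euler('xyz',[np.pi,0,.6])),(b+n_*.09,T),(b+n_*.0155,T)])
im,d,ci=grab('wrist','w10.png')
```

```text
[0.47078759 0.17798363 0.05534677]
[ -4.9   2.2 -13.7] [0.028 0.117 0.16 ]
--
[-7.1  4.   0.7] [0.017 0.048 0.35 ]
[-5.3  6.2  0.3] [0.017 0.048 0.35 ]
--
[-9.7 10.6  6.9] [-0.045  0.145  0.599]
--
[ 2.1 -0.   7.2] [0. 0. 0.]
--
```

Request:
{"method": "play_rows", "body": {"motion": [[-0.5, 0, -3, 0, 0, 0, 0.02], [-1.2, 0, -6, 0.01, 0.02, 0.03, 0.02], [-2.5, 1, -9.5, 0.02, 0.06, 0.08, 0.02], [-4.9, 2.2, -13.7, 0.028, 0.117, 0.16, 0.02], [-4.9, 2.2, -13.7, 0.028, 0.117, 0.16, 0.02]]}}

```text
clock: 23.4
position: [0.4941, 0.1547, 0.2061]
tool_rot: [3.134, 0.091, 1.291]
force: [-0.5, 0.1, -0.3]
grip_width: 0.0436
finger_force: 0.0
```

Request:
{"method": "play_rows", "body": {"motion": [[-1.4, 0.8, 0.1, 0, 0.01, 0.07, 0.02], [-2.8, 1.6, 0.3, 0.007, 0.02, 0.14, 0.02], [-4.3, 2.4, 0.4, 0.01, 0.03, 0.21, 0.02], [-5.7, 3.2, 0.6, 0.014, 0.04, 0.28, 0.02], [-7.1, 4, 0.7, 0.017, 0.048, 0.35, 0.02]]}}

```text
clock: 23.9
position: [0.5103, 0.0762, 0.1994]
tool_rot: [3.132, 0.049, 0.942]
force: [-0.6, -0.1, 0.6]
grip_width: 0.0435
finger_force: 0.0
```

Request:
{"method": "play_rows", "body": {"motion": [[-1, 1.2, 0, 0, 0.01, 0.07, 0.02], [-2.1, 2.5, 0.1, 0.007, 0.02, 0.14, 0.02], [-3.2, 3.7, 0.2, 0.01, 0.03, 0.21, 0.02], [-4.2, 5, 0.2, 0.014, 0.04, 0.28, 0.02], [-5.3, 6.2, 0.3, 0.017, 0.048, 0.35, 0.02]]}}

```text
clock: 24.4
position: [0.5302, -0.0026, 0.2001]
tool_rot: [3.141, -0.003, 0.593]
force: [0.3, -0.8, 0.2]
grip_width: 0.0438
finger_force: 0.0
```

Request:
{"method": "play_rows", "body": {"motion": [[-2, 2.1, 1.4, -0.01, 0.03, 0.12, 0.02], [-4, 4.2, 2.8, -0.02, 0.06, 0.24, 0.02], [-5.8, 6.3, 4.1, -0.03, 0.09, 0.36, 0.02], [-7.8, 8.5, 5.5, -0.035, 0.12, 0.48, 0.02], [-9.7, 10.6, 6.9, -0.045, 0.145, 0.599, 0.02]]}}

```text
clock: 24.9
position: [0.5092, -0.1457, 0.1305]
tool_rot: [-3.141, -0.153, -0.009]
force: [1.2, 0.1, -0.6]
grip_width: 0.0437
finger_force: 0.0
```

Run:
```python
from h import *
T=Rot.from_euler('xyz',[np.pi,-.15,0])
print(pose()[0],observe()['qpos'],observe()['tool_rot'])
im,d,ci=grab('wrist','w11.png');W=cloud(d,ci)
H=(W-np.array([0,0,-.204]))@n_;i=im.astype(int)
head=(H>.009)&(H<.0135)&(i[...,0]>140)&(abs(i[...,0]-i[...,2])<40)&(abs(W[...,0]-.592)<.015)
nl,lab,st,cen=cv2.connectedComponentsWithStats(head.astype(np.uint8))
for k in range(1,nl):
    if st[k,4]>80: print('stud',np.nanmedian(W[lab==k],0),st[k,4])
y=-.1427;chain([(np.array([.5477,y,.0491])+n_*.0155,T)])
```

```text
[ 0.50924689 -0.14565777  0.13053416] [-0.29975545  0.55179745  0.65646363  2.08710365 -0.72551063  0.56512826
 -0.70967569] [-3.14121503 -0.1531911  -0.00925571]
stud [ 0.59302641 -0.14146595  0.08202842] 467
stud [ 0.59289447 -0.21955927  0.08190006] 492
stud [ 0.59275917 -0.29722715  0.08192846] 479
[ 2.4 -0.8  7. ] [ 0.004 -0.003 -0.021]
--
```

Request:
{"method": "play_rows", "body": {"motion": [[2.4, -0.6, 0, 0, 0, -0.01, 0.02], [2.4, -0.6, 0.5, 0, 0, -0.01, 0.02], [2.4, -0.6, 3, 0, 0, -0.01, 0.02], [2.4, -0.6, 4, 0, 0, -0.01, 0.02], [2.4, -0.6, 4, 0, 0, -0.01, 0.02]]}}

```text
clock: 25.45
position: [0.5386, -0.1377, 0.0939]
tool_rot: [3.141, -0.149, 0.008]
force: [-0.3, -0.1, 0.8]
grip_width: 0.0436
finger_force: 0.0
```

Run:
```python
from h import *
T=Rot.from_euler('xyz',[np.pi,-.15,0])
print(pose()[0]);print(delta(np.array([.5477,-.142,.0491])+n_*.0155,T))
```

```text
[ 0.53861415 -0.13767332  0.09391609]
(array([-0.21,  0.43,  3.08]), array([-0.   ,  0.001,  0.008]))
```

Request:
{"method": "play_rows", "body": {"motion": [[-0.2, 0.4, 0.5, 0, 0, 0.008, 0.02], [-0.2, 0.4, 1.5, 0, 0, 0.008, 0.02], [-0.2, 0.4, 2.6, 0, 0, 0.008, 0.02], [-0.2, 0.4, 3.1, 0, 0, 0.008, 0.02], [-0.2, 0.4, 3.1, 0, 0, 0.008, 0.02]]}}

```text
clock: 25.95
position: [0.5418, -0.1414, 0.0632]
tool_rot: [-3.141, -0.151, 0.001]
force: [-0.2, 0.5, -0.3]
grip_width: 0.0435
finger_force: 0.0
```

Request:
{"method": "play_rows", "body": {"motion": [[0, 0, 0, 0, 0, 0, -1], [0, 0, 0, 0, 0, 0, -1], [0, 0, 0, 0, 0, 0, -1], [0, 0, 0, 0, 0, 0, -1], [0, 0, 0, 0, 0, 0, -1]]}}

```text
clock: 26.45
position: [0.5422, -0.1415, 0.0645]
tool_rot: [-3.142, -0.152, 0.001]
force: [-3.1, -0.2, 6.6]
grip_width: 0.0264
finger_force: 60.0
```

Run:
```python
from h import *
p,R=pose();print(p,observe()['tool_rot'],(p-[0,0,-.204])@n_,(p-np.array([.5477,0,.0491]))@u_)
for q in (u_*.021,n_*.12): print(R.inv().apply(q)*100)
```

```text
[ 0.54217753 -0.14152093  0.06445432] [-3.14155142e+00 -1.52069963e-01  1.01935460e-03] 0.016259358197143775 0.0014278392505065356
[ 2.01782898e+00  1.91927760e-03 -5.81996660e-01]
[-3.32569130e+00 -5.60690136e-03 -1.15304563e+01]
```

Request:
{"method": "play_rows", "body": {"motion": [[0, 0, -0.15, 0, 0, 0, -1], [0.7, 0, -0.35, 0, 0, 0, -1], [1.3, 0, -0.55, 0, 0, 0, -1], [2, 0, -0.7, 0, 0, 0, -1], [2, 0, -0.7, 0, 0, 0, -1]]}}

```text
clock: 26.95
position: [0.5621, -0.1413, 0.0743]
tool_rot: [3.141, -0.153, 0.002]
force: [-0.0, -0.2, -0.4]
grip_width: 0.0263
finger_force: 59.1
```

```bash
python3 hole.py -.1415; python3 -c "
from h import *
print(observe()['tool_rot'],observe()['finger_force'])"
```

```text
[ 0.56137954 -0.14134089  0.07407195] 0.01693500219533275 [-0.59361047  0.84636801 -1.44500531]
head 801 U [0.56649682 0.57877319] Y [-0.14762304 -0.13538017]
hole U at -0.0075 [0.5628 0.6029] 181
hole U at 0.0075 [0.5628 0.6029] 192
[ 3.14129356e+00 -1.51982895e-01  1.67421622e-03] 59.10177826881409
```

Hole clear. For the fourth plaque I'll lay it crosswise in the free left half (plaque x along world +x), keeping the camera away from the lid.

Request:
{"method": "play_rows", "body": {"motion": [[-0.3, 0, -1, 0, 0, 0, -1], [-0.7, 0, -2.5, 0, 0, 0, -1], [-1.4, 0, -5, 0, 0, 0, -1], [-2.3, 0, -8, 0, 0, 0, -1], [-3.3, 0, -11.5, 0, 0, 0, -1]]}}

```text
clock: 27.5
position: [0.5093, -0.1417, 0.1841]
tool_rot: [-3.141, -0.151, -0.0]
force: [0.7, 0.3, -0.7]
grip_width: 0.0265
finger_force: 59.2
```

Run:
```python
from h import *
G,o=held(np.array([.5617,-.1413,.0741]),Rot.from_euler('xyz',[np.pi,-.152,.0015]),-.1415)
np.savez('g.npz',G=G.as_quat(),o=o);print(o,observe()['finger_force'],observe()['qpos'])
s=slot(50,18);print(s);Rp=Rot.from_euler('xyz',[np.pi,0,-.093])
w1=place(G,o,[.51,.0,.2],Rot.from_euler('xyz',[np.pi,-.1,-.04]))
w2=place(G,o,[*s,.15],Rp);w3=place(G,o,[*s,.0075],Rp)
print(w3[0],w3[1].as_euler('xyz'));chain([w1,w2,w3])
```

```text
[0.00255362 0.0002076  0.01677052] 59.17162477970123 [-0.39979721  0.47850058  0.77493007  2.04755179 -0.61466475  0.6817365
 -0.80637698]
[0.5336974 0.2994482]
[0.53595928 0.2994381  0.02431363] [-3.14093221  0.28433182 -0.09145527]
[  0.6 -14.2  -3.2] [ 0.    -0.335  0.039]
--
[  1.1 -15.    2.3] [ 0.006 -0.05   0.026]
[  0.9 -15.    2.4] [ 0.006 -0.05   0.026]
--
[ 4.   0.  13.7] [0. 0. 0.]
--
```

Request:
{"method": "play_rows", "body": {"motion": [[0.1, -2.8, -0.6, 0, -0.07, 0.01, -1], [0.2, -5.7, -1.3, 0, -0.13, 0.02, -1], [0.4, -8.5, -1.9, 0, -0.2, 0.02, -1], [0.5, -11.4, -2.6, 0, -0.27, 0.03, -1], [0.6, -14.2, -3.2, 0, -0.335, 0.039, -1]]}}

```text
clock: 28.0
position: [0.5111, 0.0016, 0.2169]
tool_rot: [3.141, 0.185, -0.039]
force: [0.7, -0.4, -0.9]
grip_width: 0.0265
finger_force: 59.2
```

Request:
{"method": "play_rows", "body": {"motion": [[0.2, -3, 0.4, 0, -0.01, 0.01, -1], [0.4, -6, 0.9, 0, -0.02, 0.01, -1], [0.7, -9, 1.3, 0, -0.03, 0.02, -1], [0.9, -12, 1.8, 0, -0.04, 0.02, -1], [1.1, -15, 2.3, 0.006, -0.05, 0.026, -1]]}}

```text
clock: 28.5
position: [0.5235, 0.1511, 0.1916]
tool_rot: [3.142, 0.233, -0.065]
force: [-0.4, 0.3, -1.0]
grip_width: 0.0265
finger_force: 59.2
```

Run:
```python
from h import *
z=np.load('g.npz');G=Rot.from_quat(z['G']);o=z['o'];s=slot(50,18);Rp=Rot.from_euler('xyz',[np.pi,0,-.093])
print(pose()[0],observe()['tool_rot'],observe()['qpos'],observe()['finger_force'])
chain([place(G,o,[*s,.15],Rp)])
```

```text
[0.52353669 0.15109828 0.1915874 ] [ 3.14155404  0.23334653 -0.06493251] [-0.84463237  0.71425707  0.81535387  1.6984188  -0.57288862  1.23019125
 -1.4605914 ] 59.20112729072571
[  0.8 -14.9   2.3] [ 0.007 -0.051  0.026]
--
```

Request:
{"method": "play_rows", "body": {"motion": [[0.2, -3, 0.4, 0, -0.01, 0.01, -1], [0.4, -6, 0.9, 0, -0.02, 0.01, -1], [0.6, -10, 1.5, 0, -0.03, 0.02, -1], [0.8, -14.9, 2.3, 0.007, -0.05, 0.026, -1], [0.8, -14.9, 2.3, 0.007, -0.05, 0.026, -1]]}}

```text
clock: 29.0
position: [0.5344, 0.3046, 0.1657]
tool_rot: [-3.14, 0.286, -0.085]
force: [-0.9, -0.8, -0.8]
grip_width: 0.0268
finger_force: 60.1
```

Run:
```python
from h import *
z=np.load('g.npz');G=Rot.from_quat(z['G']);o=z['o'];s=slot(50,18);Rp=Rot.from_euler('xyz',[np.pi,0,-.093])
print(pose()[0],observe()['tool_rot'],observe()['qpos'],observe()['finger_force'])
chain([place(G,o,[*s,.05],Rp),place(G,o,[*s,.0075],Rp)])
im,d,ci=grab('wrist','w12.png')
im,d,ci=grab('side','s12.png')
a=cv2.imread('pics/w12.png');b=cv2.imread('pics/s12.png')
cv2.imwrite('pics/m12.png',np.hstack([cv2.resize(a,(400,300)),b[180:480,0:400]]))
```

```text
[0.53443717 0.30461082 0.16572774] [-3.14004814  0.28555809 -0.08469237] [-0.94746889  0.84904547  0.75263031  1.49636483 -0.67149097  1.33368867
 -1.68492626] 60.10318994522095
[3.  0.5 9.4] [0.001 0.001 0.006]
--
[1.2 0.  4.1] [0. 0. 0.]
--
```

View pics/m12.png

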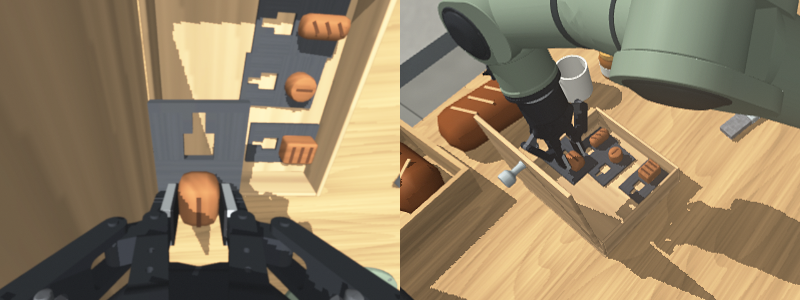

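All three plaques lie flat in the right column. The bun plaque is held over the free left half, the lid at its left. I'll shift it 6 mm away from the lid while lowering.

Request:
{"method": "play_rows", "body": {"motion": [[0, 1.1, 0, 0, 0, 0.006, -1], [0.9, 1.1, 3, 0, 0, 0.006, -1], [1.9, 1.1, 6, 0, 0, 0.006, -1], [3, 1.1, 9.4, 0, 0, 0.006, -1], [3, 1.1, 9.4, 0, 0, 0.006, -1]]}}

```text
clock: 29.6
position: [0.536, 0.2849, 0.0651]
tool_rot: [3.136, 0.287, -0.101]
force: [-0.2, -0.0, -0.9]
grip_width: 0.0263
finger_force: 60.1
```

Run:
```python
from h import *
z=np.load('g.npz');G=Rot.from_quat(z['G']);o=z['o'];s=slot(44,18);Rp=Rot.from_euler('xyz',[np.pi,0,-.093])
print(pose()[0],observe()['force'],observe()['finger_force'])
chain([place(G,o,[*s,.0075],Rp)])
```

```text
[0.53595186 0.28486533 0.06512345] [-0.1672222  -0.04433381 -0.87846661] 60.0668728351593
[ 1.  -0.9  3.9] [ 0.003  0.003 -0.009]
--
```

Request:
{"method": "play_rows", "body": {"motion": [[0.3, -0.6, 1, 0, 0, -0.009, -1], [0.5, -0.8, 2.2, 0, 0, -0.009, -1], [0.8, -0.8, 3.2, 0, 0, -0.009, -1], [1, -0.8, 3.9, 0, 0, -0.009, -1], [1, -0.8, 4, 0, 0, -0.009, -1]]}}

```text
clock: 30.1
position: [0.5366, 0.2949, 0.0257]
tool_rot: [3.141, 0.284, -0.089]
force: [0.3, -4.0, -2.3]
grip_width: 0.0264
finger_force: 60.4
```

Request:
{"method": "play_rows", "body": {"motion": [[0, 0, 0.1, 0, 0, 0, -1], [0, 0, 0, 0, 0, 0, -0.05], [0, 0, 0, 0, 0, 0, -0.05], [-0.1, 0, -0.5, 0, 0, 0, -0.05], [-0.9, 0, -3, 0, 0, 0, -0.05]]}}

```text
clock: 30.6
position: [0.5356, 0.2955, 0.0567]
tool_rot: [3.141, 0.286, -0.088]
force: [0.3, 0.3, -0.4]
grip_width: 0.0405
finger_force: 0.0
```

Request:
{"method": "play_rows", "body": {"motion": [[-1.2, 0.5, -4, 0, 0.03, 0, -0.05], [-2.4, 2, -8, 0, 0.08, 0, -0.05], [-3.6, 3.5, -12, 0, 0.14, 0, -0.05], [-4.8, 5, -16, 0, 0.2, 0, -0.05], [-6, 6, -20, 0, 0.28, 0, -0.05]]}}

```text
clock: 31.1
position: [0.5298, 0.2347, 0.2689]
tool_rot: [-3.139, 0.001, -0.09]
force: [0.5, 0.8, 0.4]
grip_width: 0.0409
finger_force: 0.0
```

Run:
```python
from h import *
print(pose()[0],observe()['tool_rot'],observe()['qpos'])
im,d,ci=grab('wrist','w13.png');W=cloud(d,ci)
X=(W[...,:2]-c0)@ex*1000;Y=(W[...,:2]-c0)@ey*1000;Z=W[...,2]*1000
i=im.astype(int);inn=(abs(X)<101)&(abs(Y)<116)
m=(i.max(-1)<110)&(abs(i[...,0]-i[...,2])<30)&inn&(Z>7)&(Z<50);print('plate Z',np.percentile(Z[m],[1,50,99]))
im,d,ci=grab('side','s13.png');cv2.imwrite('pics/m13.png',np.hstack([cv2.resize(cv2.imread('pics/w13.png'),(400,300)),im[180:480,0:400,::-1]]))
```

```text
[0.52982105 0.23467663 0.26886337] [-3.13897213e+00  5.90580388e-04 -8.97194925e-02] [-1.13832633  0.58470115  0.95519787  1.71219228 -0.52649015  1.12320199
 -1.68524217]
plate Z [ 9.94958416 11.9980888  14.06425073]
```

View pics/m13.png

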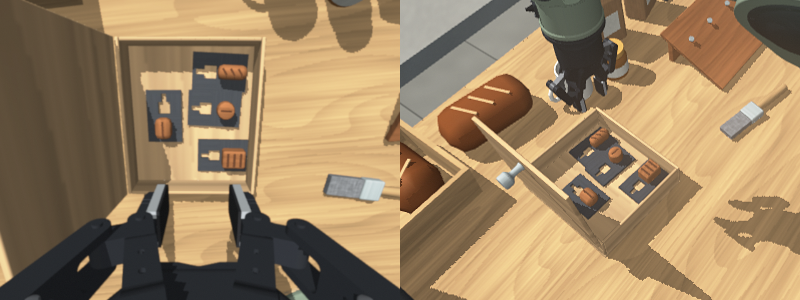

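All four plaques lie flat in the case (plate tops at about 12 mm). The lid leans left, with the space behind it clear. Next: go behind the lid with shut fingers and follow its arc down.

Run:
```python
from h import *
a=slot(40,65);b=slot(155,65);print(a,b)
chain([([*a,.335],CS),([*b,.335],CS),([*b,.23],CS)])
```

```text
[0.4859755 0.293834 ] [0.4966015 0.4083395]
[-1.6 -1.8 -2.1] [-0.001 -0.003 -0.522]
[-0.5 -2.4 -2.1] [-0.001 -0.003 -0.522]
[ 0.7 -2.3 -2.1] [-0.001 -0.003 -0.522]
--
[11.5 -0.  -0. ] [0. 0. 0.]
--
[ 0.  -0.  10.5] [0. 0. 0.]
--
```

Request:
{"method": "play_rows", "body": {"motion": [[0, 0, -2.1, 0, 0, -0.1, -1], [-0.4, -0.5, -2.1, 0, 0, -0.2, -1], [-0.8, -0.9, -2.1, 0, 0, -0.31, -1], [-1.2, -1.4, -2.1, 0, 0, -0.42, -1], [-1.6, -1.8, -2.1, 0, 0, -0.522, -1]]}}

```text
clock: 31.7
position: [0.5151, 0.2557, 0.2881]
tool_rot: [-3.138, 0.002, 0.438]
force: [0.6, -0.2, 0.5]
grip_width: -0.0
finger_force: 0.0
```

Request:
{"method": "play_rows", "body": {"motion": [[-0.1, -0.5, -2.1, 0, 0, -0.1, -1], [-0.2, -1, -2.1, 0, 0, -0.2, -1], [-0.3, -1.5, -2.1, 0, 0, -0.31, -1], [-0.4, -1.9, -2.1, 0, 0, -0.42, -1], [-0.5, -2.4, -2.1, 0, 0, -0.522, -1]]}}

```text
clock: 32.2
position: [0.5006, 0.2751, 0.3093]
tool_rot: [-3.138, -0.0, 0.96]
force: [0.3, -0.1, -0.6]
grip_width: 0.0002
finger_force: 0.0
```

Request:
{"method": "play_rows", "body": {"motion": [[0.1, -0.5, -2.1, 0, 0, -0.1, -1], [0.3, -1, -2.1, 0, 0, -0.2, -1], [0.4, -1.5, -2.1, 0, 0, -0.31, -1], [0.7, -2.3, -2.1, 0, 0, -0.522, -1], [0.7, -2.3, -2.1, 0, 0, -0.522, -1]]}}

```text
clock: 32.7
position: [0.4854, 0.2949, 0.3303]
tool_rot: [-3.138, -0.002, 1.485]
force: [-0.2, 0.2, -0.5]
grip_width: 0.0001
finger_force: 0.0
```

Run:
```python
from h import *
b=slot(155,65)
print(pose()[0],observe()['qpos']);chain([([*b,.335],CS),([*b,.23],CS)])
```

```text
[0.48538413 0.29486802 0.33028641] [-1.06871646  0.38597829  0.58644468  1.64569151 -0.23150542  1.18090794
 -0.51323325]
[11.4  0.1 -0.4] [-0.004 -0.002  0.007]
--
[ 0.  -0.  10.5] [0. 0. 0.]
--
```

Request:
{"method": "play_rows", "body": {"motion": [[2.5, 0, -0.4, 0, 0, 0.007, -1], [5, 0, -0.4, 0, 0, 0.007, -1], [8, 0, -0.4, 0, 0, 0.007, -1], [11.4, 0.1, -0.4, 0, 0, 0.007, -1], [11.4, 0.1, -0.4, 0, 0, 0.007, -1]]}}

```text
clock: 33.2
position: [0.4964, 0.4117, 0.3332]
tool_rot: [-3.137, -0.002, 1.475]
force: [0.1, -1.1, -0.6]
grip_width: 0.0001
finger_force: 0.0
```

Request:
{"method": "play_rows", "body": {"motion": [[0, 0, 1, 0, 0, 0, -1], [0, 0, 4, 0, 0, 0, -1], [0, 0, 7, 0, 0, 0, -1], [0, 0, 10.5, 0, 0, 0, -1], [0, 0, 10.5, 0, 0, 0, -1]]}}

```text
clock: 33.7
position: [0.4957, 0.4054, 0.2251]
tool_rot: [-3.134, 0.004, 1.47]
force: [0.1, 0.5, -0.1]
grip_width: -0.0
finger_force: 0.0
```

Run:
```python
from h import *
p,R=pose();print(p,observe()['tool_rot'],observe()['force'],'case x',(p[:2]-c0)@ex,(p[:2]-c0)@ey)
s=.17;th=np.radians([93,85,74,63,52,41,30,20,11,4,0])
pts=[]
for t in th:
    x=.108-s*np.cos(t)+.008*np.sin(t)+.011; z=.056+s*np.sin(t)+.008*np.cos(t); pts.append([*(c0+ex*x+ey*.065),z])
pts=np.array(pts)
prev=p
for t,q in zip(th,pts):
    print(round(np.degrees(t)),np.round(q,3),np.round(CS.inv().apply(q-prev)*100,2)); prev=q
```

```text
[0.49566064 0.405382   0.22512787] [-3.13421521  0.00352128  1.4697016 ] [ 0.06736871  0.53835617 -0.06538362] case x 0.1519615041491689 0.06566070101281068
93 [0.495 0.389 0.225] [-1.61  0.07 -0.02]
85 [0.493 0.366 0.226] [-2.37  0.   -0.07]
74 [0.49  0.333 0.222] [-3.23  0.    0.44]
63 [0.487 0.303 0.211] [-3.09  0.    1.05]
52 [0.484 0.275 0.195] [-2.83  0.    1.62]
41 [0.482 0.25  0.174] [-2.47  0.    2.13]
30 [0.48  0.23  0.148] [-2.02  0.    2.56]
20 [0.479 0.216 0.122] [-1.38  0.    2.63]
11 [0.478 0.208 0.096] [-0.83  0.    2.54]
4 [0.478 0.204 0.076] [-0.37  0.    2.05]
0 [0.478 0.203 0.064] [-0.1   0.    1.18]
```

Request:
{"method": "play_rows", "body": {"motion": [[-0.6, 0, 0, 0, 0, 0, -1], [-1.2, 0, 0, 0, 0, 0, -1], [-1.6, 0, 0, 0, 0, 0, -1], [-2, 0, 0, 0, 0, 0, -1], [-2.4, 0, 0, 0, 0, 0, -1]]}}

```text
clock: 34.2
position: [0.4957, 0.3834, 0.2303]
tool_rot: [-3.14, -0.003, 1.471]
force: [1.0, 3.1, 10.3]
grip_width: 0.0001
finger_force: 0.0
```

Request:
{"method": "play_rows", "body": {"motion": [[-0.4, 0, 0, 0, 0, 0, -1], [-0.8, 0, 0, 0, 0, 0, -1], [-1.1, 0, -0.05, 0, 0, 0, -1], [-1.4, 0, -0.05, 0, 0, 0, -1], [-1.6, 0, -0.05, 0, 0, 0, -1]]}}

```text
clock: 34.7
position: [0.4935, 0.3672, 0.2298]
tool_rot: [-3.139, -0.002, 1.47]
force: [1.2, 2.0, 0.8]
grip_width: -0.0
finger_force: 1.1
```

Request:
{"method": "play_rows", "body": {"motion": [[-0.65, 0, 0.05, 0, 0, 0, -1], [-1.3, 0, 0.12, 0, 0, 0, -1], [-1.95, 0, 0.2, 0, 0, 0, -1], [-2.6, 0, 0.3, 0, 0, 0, -1], [-3.2, 0, 0.45, 0, 0, 0, -1]]}}

```text
clock: 35.2
position: [0.4901, 0.3348, 0.2247]
tool_rot: [-3.138, -0.001, 1.47]
force: [-0.5, 2.0, 2.5]
grip_width: 0.0003
finger_force: 1.0
```

Run:
```python
from h import *
p,R=pose();s=observe();print(p,s['tool_rot'],s['force'],'case x',(p[:2]-c0)@ex,(p[:2]-c0)@ey)
im,d,ci=grab('side','s14.png');cv2.imwrite('pics/s14c.png',cv2.resize(im[150:450,0:400,::-1],(480,360)))
```

```text
[0.4900724  0.33483497 0.2247002 ] [-3.13812772e+00 -7.87961437e-04  1.47025519e+00] [-0.48220542  2.03138634  2.5482046 ] case x 0.08120147456233005 0.06470636005726059
```

View pics/s14c.png

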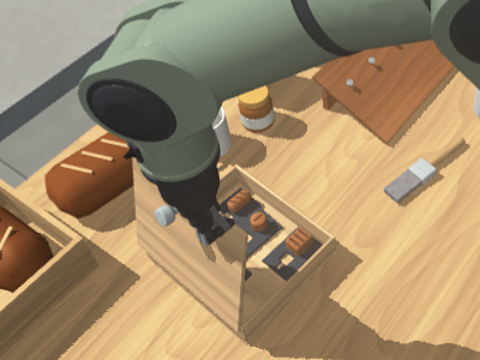

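The lid follows the fingers (knob at (165,215)), with low forces. Continuing along the arc.

Request:
{"method": "play_rows", "body": {"motion": [[-0.6, 0, 0.2, 0, 0, 0, -1], [-1.25, 0, 0.4, 0, 0, 0, -1], [-1.9, 0, 0.6, 0, 0, 0, -1], [-2.5, 0, 0.8, 0, 0, 0, -1], [-3.1, 0, 1.1, 0, 0, 0, -1]]}}

```text
clock: 35.75
position: [0.487, 0.3041, 0.2136]
tool_rot: [-3.138, -0.001, 1.47]
force: [0.8, 1.3, 1.9]
grip_width: -0.0001
finger_force: 0.9
```

Request:
{"method": "play_rows", "body": {"motion": [[-0.6, 0, 0.3, 0, 0, 0, -1], [-1.2, 0, 0.6, 0, 0, 0, -1], [-1.75, 0, 0.95, 0, 0, 0, -1], [-2.3, 0, 1.3, 0, 0, 0, -1], [-2.8, 0, 1.65, 0, 0, 0, -1]]}}

```text
clock: 36.25
position: [0.4841, 0.2764, 0.1969]
tool_rot: [-3.138, -0.001, 1.47]
force: [0.7, 1.5, 1.7]
grip_width: -0.0
finger_force: 0.8
```

Request:
{"method": "play_rows", "body": {"motion": [[-0.5, 0, 0.4, 0, 0, 0, -1], [-1, 0, 0.8, 0, 0, 0, -1], [-1.5, 0, 1.25, 0, 0, 0, -1], [-2, 0, 1.7, 0, 0, 0, -1], [-2.5, 0, 2.15, 0, 0, 0, -1]]}}

```text
clock: 36.75
position: [0.4815, 0.2516, 0.1753]
tool_rot: [-3.138, -0.001, 1.471]
force: [0.9, 1.6, 0.7]
grip_width: 0.0
finger_force: 0.6
```

Request:
{"method": "play_rows", "body": {"motion": [[-0.4, 0, 0.5, 0, 0, 0, -1], [-0.8, 0, 1, 0, 0, 0, -1], [-1.2, 0, 1.5, 0, 0, 0, -1], [-1.6, 0, 2, 0, 0, 0, -1], [-2, 0, 2.55, 0, 0, 0, -1]]}}

```text
clock: 37.25
position: [0.4795, 0.2319, 0.1497]
tool_rot: [-3.138, -0.001, 1.471]
force: [1.3, 0.9, 1.3]
grip_width: 0.0006
finger_force: 0.6
```

Run:
```python
from h import *
p,R=pose();s=observe();print(p,s['tool_rot'],s['force'],s['qpos'],'case x',(p[:2]-c0)@ex,(p[:2]-c0)@ey)
```

```text
[0.47945142 0.23192177 0.14973844] [-3.13821699e+00 -8.97339233e-04  1.47060978e+00] [1.27378171 0.93828512 1.31693525] [-0.91184877  0.53662923  0.48575392  1.93643662 -0.359264    0.75611901
 -0.31879039] case x -0.02225058297083561 0.0657724883328475
```

Request:
{"method": "play_rows", "body": {"motion": [[-0.3, 0, 0.5, 0, 0, 0, -1], [-0.6, 0, 1, 0, 0, 0, -1], [-0.85, 0, 1.5, 0, 0, 0, -1], [-1.1, 0, 2, 0, 0, 0, -1], [-1.4, 0, 2.6, 0, 0, 0, -1]]}}

```text
clock: 37.75
position: [0.478, 0.2182, 0.1238]
tool_rot: [-3.138, -0.001, 1.471]
force: [0.4, 1.1, 0.3]
grip_width: -0.0004
finger_force: 0.5
```

Request:
{"method": "play_rows", "body": {"motion": [[-0.2, 0, 0.5, 0, 0, 0, -1], [-0.35, 0, 1, 0, 0, 0, -1], [-0.5, 0, 1.5, 0, 0, 0, -1], [-0.65, 0, 2, 0, 0, 0, -1], [-0.8, 0, 2.5, 0, 0, 0, -1]]}}

```text
clock: 38.25
position: [0.4771, 0.2102, 0.0987]
tool_rot: [-3.138, -0.001, 1.471]
force: [0.5, -0.7, 0.6]
grip_width: -0.0002
finger_force: 0.4
```

Request:
{"method": "play_rows", "body": {"motion": [[-0.1, 0, 0.3, 0, 0, 0, -1], [-0.2, 0, 0.6, 0, 0, 0, -1], [-0.25, 0, 0.9, 0, 0, 0, -1], [-0.3, 0, 1.2, 0, 0, 0, -1], [-0.3, 0, 1.5, 0, 0, 0, -1]]}}

```text
clock: 38.75
position: [0.4768, 0.2072, 0.0839]
tool_rot: [-3.138, -0.001, 1.47]
force: [0.7, 0.0, 0.8]
grip_width: 0.0001
finger_force: 0.4
```

Request:
{"method": "play_rows", "body": {"motion": [[0, 0, 0.25, 0, 0, 0, -1], [-0.1, 0, 0.5, 0, 0, 0, -1], [-0.1, 0, 0.75, 0, 0, 0, -1], [-0.1, 0, 1, 0, 0, 0, -1], [-0.1, 0, 1.2, 0, 0, 0, -1]]}}

```text
clock: 39.25
position: [0.4766, 0.2064, 0.072]
tool_rot: [-3.138, -0.001, 1.471]
force: [-0.5, -0.5, 0.7]
grip_width: -0.0001
finger_force: 0.4
```

Run:
```python
from h import *
p,R=pose();s=observe();print(p,s['force'])
```

```text
[0.47659334 0.20636173 0.07195066] [-0.52652126 -0.47685636  0.73873644]
```

Request:
{"method": "play_rows", "body": {"motion": [[0, 0, 0.2, 0, 0, 0, -1], [0, 0, 0.4, 0, 0, 0, -1], [0, 0, 0.6, 0, 0, 0, -1], [0, 0, 0.75, 0, 0, 0, -1], [0, 0, 0.85, 0, 0, 0, -1]]}}

```text
clock: 39.75
position: [0.4768, 0.2064, 0.0642]
tool_rot: [-3.138, -0.001, 1.47]
force: [-7.6, -3.3, 37.5]
grip_width: 0.0002
finger_force: 18.8
```

Request:
{"method": "play_rows", "body": {"motion": [[0, 0, 0.1, 0, 0, 0, -1], [0, 0, 0.15, 0, 0, 0, -1], [0, 0, 0.2, 0, 0, 0, -1], [0, 0, 0.2, 0, 0, 0, -1], [0, 0, 0.2, 0, 0, 0, -1]]}}

```text
clock: 40.25
position: [0.4769, 0.2064, 0.0639]
tool_rot: [-3.139, -0.003, 1.47]
force: [-16.0, -6.0, 63.8]
grip_width: 0.0002
finger_force: 31.8
```

Shut, with firm contact at z = 0.064. Backing off and verifying.

Request:
{"method": "play_rows", "body": {"motion": [[0, 0, -0.3, 0, 0, 0, -1], [0, 0, -1, 0, 0, 0, -1], [0, 0, -4, 0, 0, 0, -1], [0, 0, -8, 0, 0, 0, -1], [0, 0, -12, 0, 0, 0, -1]]}}

```text
clock: 40.75
position: [0.4767, 0.206, 0.183]
tool_rot: [-3.138, -0.0, 1.47]
force: [0.3, 0.8, 0.3]
grip_width: -0.0
finger_force: 0.0
```

Request:
{"method": "play_rows", "body": {"motion": [[-4, 0, -4, 0, 0, 0, -1], [-8, 0, -5, 0, 0, 0, -1], [-12, 0, -5, 0, 0, 0, -1], [-16, 0, -5, 0, 0, 0, -1], [-20, 0, -5, 0, 0, 0, -1]]}}

```text
clock: 41.25
position: [0.4567, 0.0059, 0.2319]
tool_rot: [-3.139, -0.001, 1.471]
force: [1.3, 0.4, -0.3]
grip_width: 0.0
finger_force: 0.0
```

Run:
```python
from h import *
im,d,ci=grab('side','s15.png');W=cloud(d,ci);print(pose()[0])
im2,d2,c2=grab('top');W=cloud(d2,c2)
X=(W[...,:2]-c0)@ex*1000;Y=(W[...,:2]-c0)@ey*1000;Z=W[...,2]*1000
for a in(-90,-45,45,90):
    m=(abs(X-a)<8)&(abs(Y)<110)&(Z>40)&(Z<90)&(abs(Y)>30);print(a,m.sum(),np.median(Z[m]) if m.any() else None)
cv2.imwrite('pics/f15.png',np.hstack([cv2.resize(im[:,:,::-1],(400,300)),cv2.resize(im2[:,:,::-1],(400,300))]))
```

```text
[ 4.55777691e-01 -2.10916800e-04  2.32102272e-01]
-90 335 65.47397065763838
-45 330 65.29333807193419
45 330 64.59407354966893
90 333 65.2303685241067
```

View pics/f15.png

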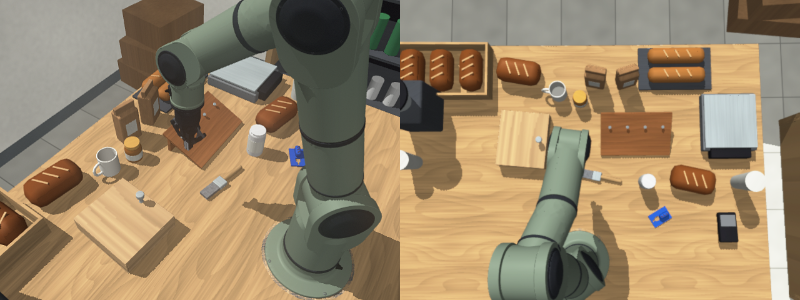

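The lid is shut: its top is level at about 65 mm across its whole length. The stand is empty, and the bystanders and the blue look-alike are where they were.

```bash
python3 -c "
from workcell import bot
print(bot.job_done())"
```

```text
the job is handed in; nothing more can be done
None
```

All three plaques hung on the stand (one stud was bare) and the loose one are lying flat in the case, the lid was eased fully shut, the bystanders and the blue look-alike still look in place, and the job is handed in.

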